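# Hang and lock the instrument bin

## Robot

A 7-joint arm with a two-finger parallel gripper is mounted at the origin on a cart in front of the work surface, level with it; the furniture and walls round the work are solid. World frame = base frame: x ahead of the robot, y to its left, z up, the work surface at z = 0. Lengths are in m, angles in rad, forces in N, time in s.
With the tool pointing down it reaches from about 0.425 to 0.925 m from the base axis. Payload 6.8 kg.
Tool frame: the origin (TCP) lies on the centre line of the jaws, within the pads' length; the fingertips stand bot.finger_overhang ahead of it and the grasp point (between the pads) lies 3 mm ahead of it (bot.finger_overhang is the distance from the TCP to the fingertips, in m); z points along the fingers, y is the direction in which the jaws open and shut (so a half turn about z gives the same grasp; the last joint's range is limited). The gripper opens to 85 mm and grips with 20 to 120 N. Pads are 22 mm wide; open, the fingers measure 114 mm over their backs; the gripper's body (76 mm by 85 mm) begins 54 mm behind the grasp point. The pads swing forward as they close: fully open they stand 13 mm farther back than shut.
Start: joints at [-1.421, 0.477, 0.022, 1.555, -0.011, 1.109, -0.083], TCP at [0.172, 0.653, 0.215] pointing down, gripper open.
Joint ranges: [-2.96, 2.96], [-0.34, 2.1], [-1.41, 1.46], [0.24, 2.44], [-1.37, 4.51], [0.17, 1.92], [-2.96, 2.96]. Speed limits (rad/s): [2.39, 2.39, 3.14, 3.14, 3.14, 3.14, 3.14].

## Interface

Orientations are given as a unit quaternion [w, x, y, z].
In Python, from station import bot gives the robot as it stands.
- The arm moves only by the tool drive_tool, never from a script. Its argument "increments" is text: rows parted by semicolons, each of 4 numbers parted by spaces: the shift along the world's x, y, z in m, then the turn about the world's z in rad. In form: tx ty tz spin; .... A call has 1 to 12 rows; each row shifts and turns the commanded pose from where the row before left it; what a row does not reach is not made up. A row lasts 1/12 s, in which the tool goes at most 41.7 mm and 7.16 degrees, less where a joint would pass 70% of its speed; a pose out of reach is approached as far as the arm can. A call is refused whole if a number of a shift passes 0.0417 or a number of a turn 0.125, either way. A call with a gripper value outside its range is refused whole. "grip" is the opening, from 0 (shut) to 1 (fully open), set as the call begins (left out, the last holds). The fingers move at their own pace and stop on an object; "squeeze" is the grip in N (left out, the last holds). Time passes only in rows, so rows that do not move let the fingers close. It gives the time, the measured TCP pose, the force and the opening at its end, in the units of the state.
- bot.get_obs(): the state, without advancing time (a new reading comes with each control period).
- bot.read_camera(name): name is "side" or "top" or "wrist"; returns the picture (420x560x3 uint8, red, green, blue); there is no depth.
- bot.calibration(name): a dict with "fx", "fy", "cx", "cy" (pixels), "camera_from_world" (4x4, takes a point from world to camera coordinates). Camera axes: x right, y down, z forward; pixel columns grow to the right and rows downward; lengths in m; the calibration is good to about 2 mm. The wrist camera is an equidistant fisheye: a pixel r from the principal point sees the ray r / f radians off the axis. A picture is of the moment at which its call begins: read the wrist's pose just before it. calibration takes no time and is no camera call; for the wrist camera it gives the pose at the moment of the call.
- bot.hand_in(): hands the job in, once; it reports no verdict.
The state is a dict: "t": time; "q": joint angles; "joint_vel": joint speeds; "joint_torque": joint torques, N m; "eef_pos": TCP position; "tool_rot": TCP orientation; "contact_force": force on the tool from outside, world axes, zero at the start; "torque": the same for the moment, N m; "gripper_width": opening from 0.0 (shut) to 1.0 (fully open).
Only numpy, scipy, OpenCV 4.12 (cv2) and the standard library are available. Lean on these libraries where they do the work, as an engineer would, in place of code of your own. Each camera call takes 0.05 s, during which the arm holds its last target.

## Task

Hang the small metal instrument bin on the louvred rack, its hooked lip over the rack's top rail, between the two upright cheeks. Then lock it there: slide the locking rod, from either side, through the holes of both cheeks and both lugs of the bin, fully home with its flange against the cheek, and let go. Do not disturb the nippers, the kidney dish or the nail brush.

Things in the scene. Friction and masses are not known exactly. Their poses are not given: they have to be found in the camera images.
- rack: Steel louvred rack, fixed, 100x136x118 mm. Origin on the worktop below the middle of its rail; x to the rack's rear (away from the robot at yaw 0), y left along the rail, z up. Upright panel 6 mm thick (x -3 to 3 mm), its rounded top edge is the rail. A cheek at each end: sheet at |y| 54 to 58 mm, x -20 to 20 mm, top z 118 mm, with one 12 mm hole. Base plate 5 mm thick, x -38 to 62 mm.
- rack_rail (a point): Middle of the rail's top edge, 85 mm above the worktop (rack x 0, y 0).
- rack_right_hole (a point): Centre of the right (-y) cheek's 12 mm through hole, on the cheek's outer face: rack x -1, y -58, z 101 mm. Axes as the rack's, the hole runs along y.
- rack_left_hole (a point): Centre of the left (+y) cheek's 12 mm through hole, on the cheek's outer face: rack x -1, y 58, z 101 mm. Axes as the rack's, the hole runs along y.
- bin: Loose open aluminium bin, 0.2 to 0.4 kg, body 90x90x60 mm, 3 mm walls. Origin under the middle of its body, z up, hooked lip on its +x side. To be hung with its x along the rack's x: held level there, its origin is 48 to 53 mm in front (-x) of the rail, 25 mm up. Let go, it droops 5 degrees until its rear wall leans on the panel (origin 48 mm in front, 21 mm up); there is 9 mm of room to each cheek.
- bin_lip (a point): Middle of the slot under the lip, at the lip plate's underside (bin x 50.5, y 0, z 60 mm). The slot is 11 mm wide in x, from the rear wall (x 45 mm) to the down-turned leg (x 56 to 59 mm, down to z 45 mm, then a small outward flare to z 38 mm). Lip plate 3 mm thick, 86 mm wide in y.
- bin_lugs (a point): Midpoint between the two lug holes (bin x 53, y 0, z 77 mm). The lugs stand on the lip at bin y -30 and +30 mm, 4 mm thick, top z 91 mm, each with a 16 mm hole along y. With the bin hung they line up with the cheek holes; the rod's tapered tip draws in a lug that is a few mm off.
- bin_bar (a point): Middle of the square carrying bar (bin x 0, y 0, z 91 mm), where to grip the bin: 12x12 mm in section (z 85 to 97 mm), 84 mm long along the bin's y, open beneath, on a post at each end.
- rod: Loose locking rod, 70 g, 199 mm long, lying on the worktop. x points along it to the tip. Origin under the middle of its black handle: a block x -30 to 30 mm, 16 mm wide (y), 22 mm high. Then a steel flange of 22 mm diameter (x 30 to 34 mm), then a round shank of 8 mm diameter, x 34 to 169 mm, the last 12 mm tapered to 3 mm. Its axis is at z 11 mm. It balances on its handle.
- rod_handle (a point): Middle of the rod's handle, on the rod's axis, where to grip it (16 mm across, along the rod's y).
- rod_flange (a point): Centre of the flange's front face, on the axis, 34 mm from the handle's middle; it meets the cheek's outer face when the rod is fully home.
- rod_tip (a point): End of the tapered tip, on the axis, 169 mm from the handle's middle; it stands out about 19 mm beyond the far cheek when the rod is home.
- cuticle_nippers: Steel nippers, 42x121x11 mm, a bystander; origin under its middle.
- kidney_dish: Steel kidney dish, 87x195x35 mm, a bystander; origin under its middle.
- nail_brush: White nail brush, 36x98x32 mm, a bystander; origin under its middle.
Mind the look-alikes: they are no part of the job. Leave any pink look-alike of the bin alone.

How it is judged:
On the way, in this order (a step that is already met when the one before it is completed fails the run):
1. the bin hangs on the rail by its lip, between the cheeks (x of bin in the frame of rack between -0.06 and -0.036 m and y of bin in the frame of rack between -0.014 and 0.014 m and z of bin in the frame of rack between 0.014 and 0.036 m and angle between bin's own z axis and vertical below 0.2 rad and angle between the y axis of bin and the y axis of rack, either way round below 0.1 rad), for 0.3 s.
2. the rod is through both cheeks and both lugs, flange home (((y of rod_flange in the frame of rack_right_hole above -0.006 m and distance between rod_flange and rack_right_hole below 0.008 m and distance between rod_tip and rack_left_hole below 0.028 m) or (y of rod_flange in the frame of rack_left_hole below 0.006 m and distance between rod_flange and rack_left_hole below 0.008 m and distance between rod_tip and rack_right_hole below 0.028 m)) and angle between the x axis of rod and the y axis of rack, either way round below 0.1 rad), for 0.2 s.
At the end, for the whole second after the job is handed in: Bin hung on the rail: origin 36-60 mm before it, within 14 mm of centre, 14-36 mm up, tilt under 0.2 rad, square within 0.1 rad. Rod through all four holes: flange within 6 mm of the near cheek (8 mm of its hole centre), tip within 28 mm of the far hole, axis within 0.1 rad. Both at rest, released (all of step 1 and all of step 2 and linear speed of each of bin, rod below 0.02 m/s); the robot touches nothing.
It fails at once if the cuticle nippers is moved more than 30 mm (distance of cuticle_nippers from where it was at the start of the episode above 0.03 m).
It fails at once if the kidney dish is moved more than 30 mm (distance of kidney_dish from where it was at the start of the episode above 0.03 m).
It fails at once if the nail brush is moved more than 30 mm (distance of nail_brush from where it was at the start of the episode above 0.03 m).
It also fails if it takes over 64 s, if anything falls off the work surface, if the arm or the gripper's body presses on something with over 40 N, if the wrist force passes 120 N, or if a joint passes its speed limit or range.

## Working session

There is one attempt and no reset: what is moved stays moved. The work goes in short steps, Python scripts to look and compute and a tool call to move; the robot and the scene stay as the last step left them, time stands still between calls to the robot, and variables do not carry over. Pictures are saved under pics/ and viewed, and the job is handed in when it is done.

Besides the shell and the picture viewer there is one more tool, called after "Request:" as name(argument=value, ...) on one line, values as JSON. drive_tool: Moves the arm, as the interface text tells. Its arguments: {"type":"object","properties":{"increments":{"type":"string"},"grip":{"type":"number"},"squeeze":{"type":"number"}},"required":["increments"]}

```bash
ls; mkdir -p pics
python3 - <<'E'
from station import bot
import cv2,numpy as np
o=bot.get_obs();print(o, bot.finger_overhang)
for n in ["side","top","wrist"]:
    c=bot.calibration(n);print(n,{k:np.round(v,4).tolist() for k,v in c.items() if not isinstance(v,str)})
    cv2.imwrite(f"pics/{n}0.png",cv2.resize(bot.read_camera(n)[:,:,::-1],(800,600),interpolation=cv2.INTER_CUBIC))
E
```

```text
pics
{'t': 0.0, 'q': array([-1.42109528,  0.47776835,  0.02234059,  1.55643565, -0.01151658,
        1.10930821, -0.08309354]), 'joint_vel': array([ 9.65411675e-04, -8.06508768e-05, -2.23002103e-04,  6.81121711e-05,
        3.91122502e-04,  3.85576831e-04,  6.08223452e-04]), 'joint_torque': array([-2.19275580e-05, -5.96458304e+01,  1.60813920e+00, -2.81202650e+01,
        1.24056620e-02,  9.42119979e-03,  3.47666258e-06]), 'eef_pos': array([0.17194916, 0.65209531, 0.21385372]), 'tool_rot': array([-5.65342429e-05,  1.28533863e-01,  9.91704716e-01, -8.94003929e-04]), 'contact_force': array([-0.97056008,  1.02280237,  0.17458946]), 'torque': array([-0.03236614,  0.00607997,  0.02207507]), 'gripper_width': 1.0011526075827764} 0.022
side {'fx': 431.821, 'fy': 431.821, 'cx': 283.5116, 'cy': 211.9502, 'camera_from_world': [[-0.5062, 0.8623, -0.0117, 0.2131], [0.7686, 0.445, -0.4595, -0.3334], [-0.3911, -0.2416, -0.8881, 1.4697], [0.0, 0.0, 0.0, 1.0]]}
top {'fx': 387.2979, 'fy': 387.2979, 'cx': 277.677, 'cy': 213.933, 'camera_from_world': [[0.0099, -0.9999, 0.0025, 0.0254], [-0.9802, -0.0102, -0.1976, 0.4554], [0.1976, -0.0005, -0.9803, 1.1104], [0.0, 0.0, 0.0, 1.0]]}
wrist {'fx': 325.1923, 'fy': 325.1923, 'cx': 281.7255, 'cy': 213.7103, 'camera_from_world': [[0.2558, 0.9667, -0.0017, -0.6742], [0.9198, -0.2429, 0.3081, -0.04], [0.2974, -0.0804, -0.9514, 0.3809], [0.0, 0.0, 0.0, 1.0]]}
```

View pics/top0.png

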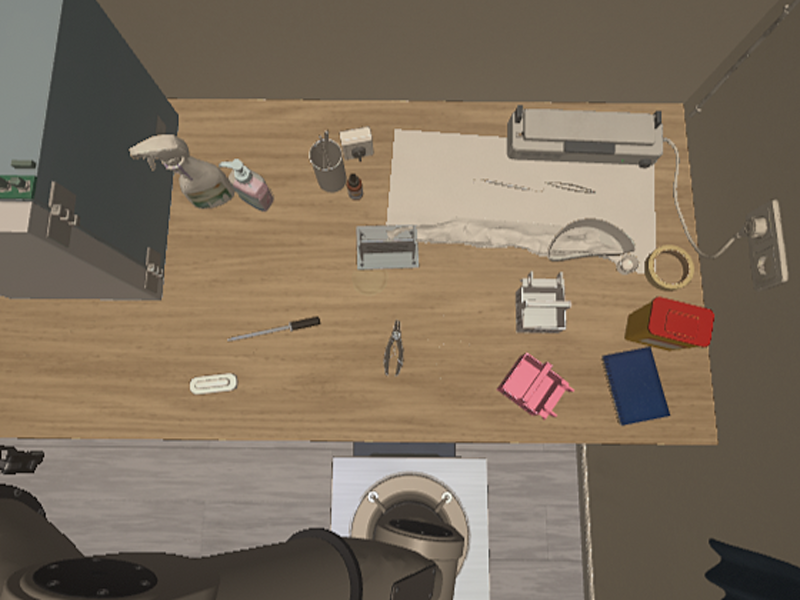

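View pics/side0.png

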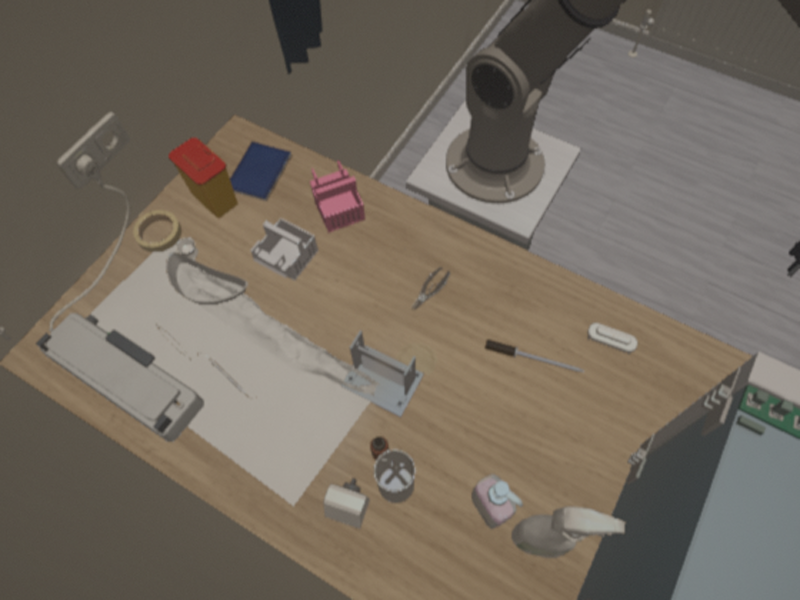

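View pics/wrist0.png

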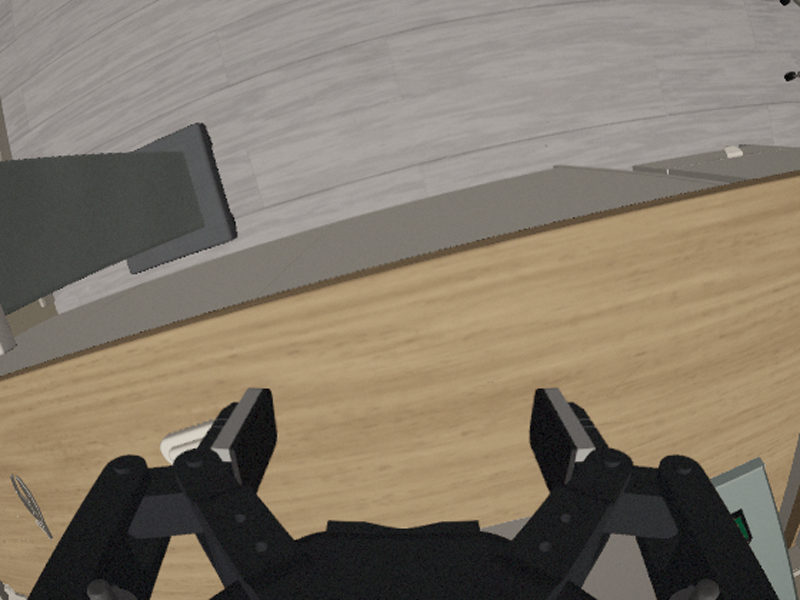

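```bash
cat > h.py <<'E'
from station import bot
import cv2,numpy as np
def pix(n,P,c=None):
    c=c or bot.calibration(n);P=np.atleast_2d(P)
    q=P@c["camera_from_world"][:3,:3].T+c["camera_from_world"][:3,3]
    if n=="wrist":
        r=np.hypot(q[:,0],q[:,1]);th=np.arctan2(r,q[:,2]);s=th/np.maximum(r,1e-9)
        return np.c_[c["cx"]+c["fx"]*s*q[:,0],c["cy"]+c["fy"]*s*q[:,1]]
    return np.c_[c["cx"]+c["fx"]*q[:,0]/q[:,2],c["cy"]+c["fy"]*q[:,1]/q[:,2]]
def world(n,u,v,z,c=None):
    c=c or bot.calibration(n)
    a=np.array([(u-c["cx"])/c["fx"],(v-c["cy"])/c["fy"],1.])
    if n=="wrist":
        r=np.hypot(a[0],a[1]);a=np.array([a[0]/r*np.sin(r),a[1]/r*np.sin(r),np.cos(r)])
    R=c["camera_from_world"][:3,:3];t=c["camera_from_world"][:3,3]
    o=-R.T@t;d=R.T@a
    return o+d*(z-o[2])/d[2]
def crop(n,img,u0,v0,w,h,name,k=None):
    k=k or min(800//w,600//h)
    im=cv2.resize(img[v0:v0+h,u0:u0+w,::-1],None,fx=k,fy=k,interpolation=cv2.INTER_CUBIC)
    im=im.copy()
    for i in range(0,w,10):
        cv2.putText(im,str(u0+i),(i*k,8),0,0.3,(0,0,255),1);cv2.line(im,(i*k,10),(i*k,14),(0,0,255),1)
    for i in range(0,h,10):
        cv2.putText(im,str(v0+i),(0,i*k+4),0,0.3,(0,0,255),1)
    cv2.imwrite(name,im)
E
python3 - <<'E'
from h import *
t=bot.read_camera("top");s=bot.read_camera("side")
cv2.imwrite("t0.png",t[:,:,::-1]);cv2.imwrite("s0.png",s[:,:,::-1])
crop("top",t,345,180,80,60,"pics/tbin.png")
crop("top",t,150,150,160,90,"pics/track.png")
crop("side",s,170,145,80,60,"pics/sbin.png")
crop("side",s,235,220,80,70,"pics/srack.png")
crop("side",s,330,225,90,50,"pics/srod.png")
E
```

```text
(no output)
```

View pics/tbin.png

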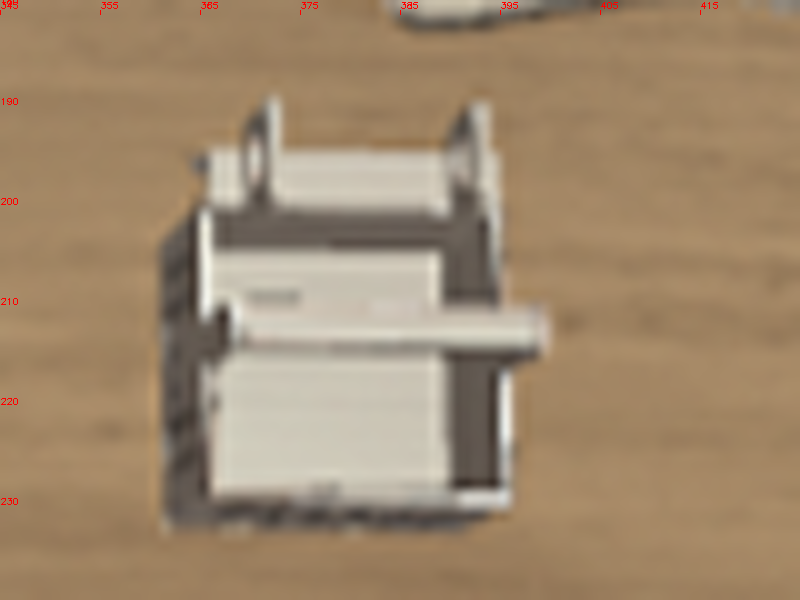

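View pics/sbin.png

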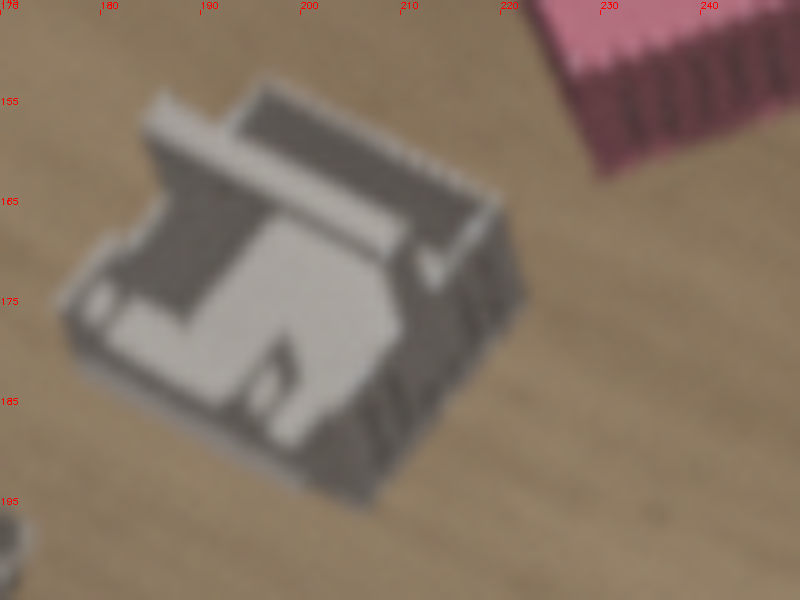

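View pics/track.png

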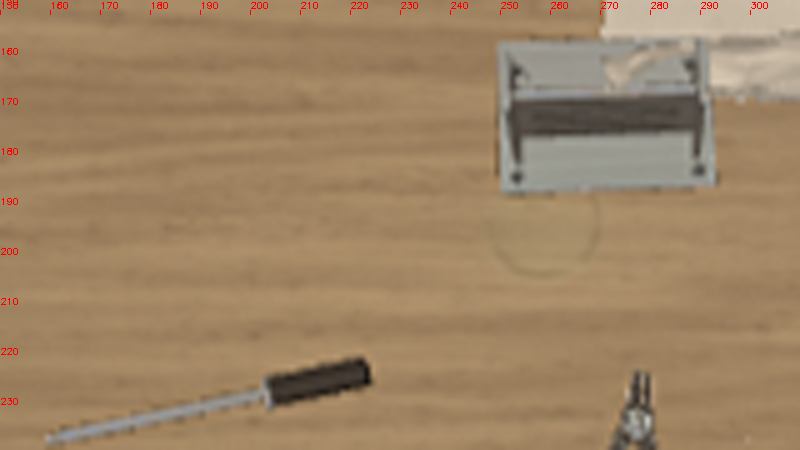

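View pics/srack.png

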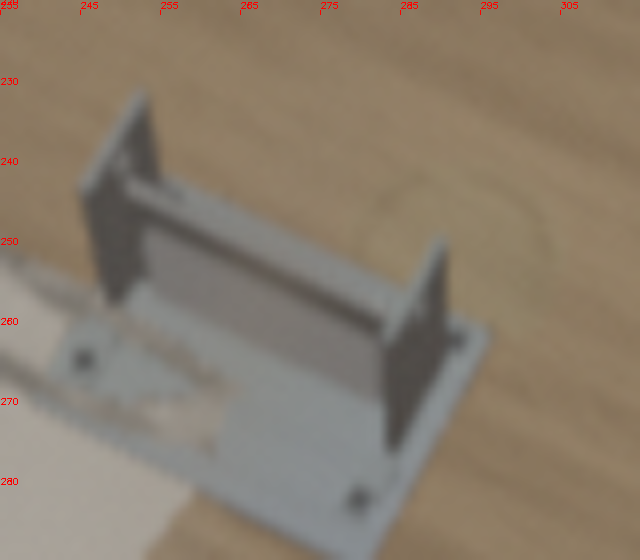

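View pics/srod.png

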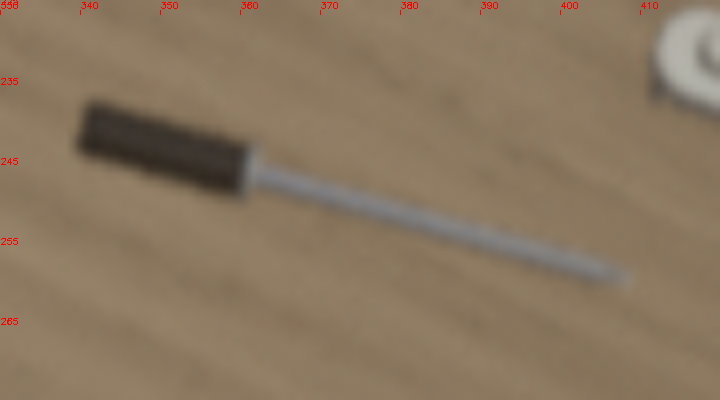

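```bash
cat > fit.py <<'E'
from h import *
from scipy.optimize import least_squares
C={n:bot.calibration(n) for n in("top","side")}
def cv(a,u0,v0,k): return [((x+.5)/k-.5+u0,(y+.5)/k-.5+v0) for x,y in a]
def fit(obs,x0):
    def tr(p,P):
        c,s=np.cos(p[2]),np.sin(p[2]);P=np.array(P,float)/1000
        return np.c_[p[0]+c*P[:,0]-s*P[:,1],p[1]+s*P[:,0]+c*P[:,1],P[:,2]]
    f=lambda p:np.concatenate([(pix(n,tr(p,P),C[n])-np.array(q)) .ravel() for n,P,q in obs])
    r=least_squares(f,x0,loss="soft_l1",x_scale=[.01,.01,.05]);print(np.round(r.x,4));print(np.round(f(r.x).reshape(-1,2),1).tolist());return r.x
if __name__=="__main__":
    fit([("top",[(62,68,5),(62,-68,5),(-38,-68,3),(-38,68,3)],cv([(498,42),(707,40),(716,186),(501,193)],150,150,5)),
     ("side",[(-20,-56,118),(20,-56,118),(-20,56,118),(20,56,118),(-38,68,3),(62,68,3)],cv([(145,92),(85,188),(440,242),(385,335),(488,330),(365,558)],235,220,8))],[.55,.03,0])
    fit([("top",[(0,42,97),(0,-42,97),(-45,-45,60),(-45,45,60),(59,43,63),(59,-43,63),(53,30,77),(53,-30,77)],cv([(235,325),(545,330),(510,500),(207,500),(208,150),(498,150),(255,160),(465,155)],345,180,10)),
     ("side",[(0,-42,97),(0,42,97),(-45,-45,60),(-45,45,60),(53,-30,77),(53,30,77)],cv([(153,106),(402,238),(265,80),(500,198),(100,305),(265,390)],170,145,10))],[.45,-.2,0])
    fit([("top",[(-30,0,14),(32,0,11),(169,0,11)],cv([(366,371),(267,393),(48,439)],150,150,5)),
     ("side",[(-30,0,14),(32,0,11),(169,0,11)],cv([(88,127),(252,170),(630,278)],330,225,8))],[.4,.2,1.8])
E
python3 fit.py
```

```text
[0.5878 0.0516 0.0438]
[[0.0, -0.9], [0.9, -1.8], [0.4, -0.5], [0.1, -0.5], [0.1, -0.8], [-0.0, -0.5], [0.7, -1.4], [0.4, -0.1], [1.3, -0.2], [0.1, 1.7]]
[ 4.555e-01 -2.720e-01  1.000e-04]
[[0.7, -0.9], [-0.8, -1.1], [0.6, -0.5], [0.1, -0.8], [-0.3, -0.5], [-0.3, -0.2], [0.6, -0.7], [0.0, 0.1], [1.2, 0.3], [-0.5, -1.0], [0.4, -1.0], [1.0, -0.6], [0.5, -1.1], [0.5, -0.9]]
[0.4244 0.2252 1.7964]
[[0.4, -0.7], [0.3, -0.7], [-0.3, -0.3], [-0.1, -1.1], [0.4, -0.1], [0.9, -0.3]]
```

Run:
```python
from h import *
for n,u,v,z in [("top",115,209,0),("top",0,208,0),("top",413,168,.035),("top",386,180,0),("top",444,178,0),("top",276,243,0),("top",149,268,.03),("top",240,120,.1)]: print(u,v,world(n,u,v,z).round(3))
```

```text
115 209 [0.475 0.536 0.   ]
0 208 [0.474 0.893 0.   ]
413 168 [ 0.606 -0.386  0.035]
386 180 [ 0.577 -0.311  0.   ]
444 178 [ 0.586 -0.496 -0.   ]
276 243 [0.374 0.034 0.   ]
149 268 [0.292 0.407 0.03 ]
240 120 [0.729 0.145 0.1  ]
```

Request:
drive_tool(increments="0.015 -0.036 0.01 -0.109; 0.015 -0.036 0.01 -0.109; 0.015 -0.036 0.01 -0.109; 0.02 -0.034 0 -0.109; 0.025 -0.031 0 -0.109; 0.025 -0.031 0 -0.109; 0.025 -0.031 0 -0.109; 0.03 -0.025 0 -0.109; 0.03 -0.025 0 -0.109; 0.03 -0.025 0 -0.109; 0.03 -0.025 0 -0.109; 0.03 -0.025 0 -0.109", grip=0.6)

```text
t: 1.25
eef_pos: [0.4632, 0.2913, 0.2451]
tool_rot: [-0.0, 0.707, 0.707, 0.0]
contact_force: [1.3, 0.8, -0.3]
gripper_width: 0.6
```

Request:
drive_tool(increments="0 -0.04 0.005 0; 0 -0.04 0.005 0; 0 -0.04 0.005 0; 0 -0.04 0.005 0; 0 -0.04 0 0; 0 -0.04 0 0; 0 -0.04 0 0; 0 -0.04 0 0; 0 -0.04 0 0; 0 -0.04 0 0; 0 -0.04 0 0; 0 -0.04 0 0")

```text
t: 2.25
eef_pos: [0.4617, -0.1891, 0.2651]
tool_rot: [0.0, 0.705, 0.709, 0.001]
contact_force: [1.8, 0.1, 0.1]
gripper_width: 0.601
```

Request:
drive_tool(increments="0 -0.04 0 0; 0 -0.04 0 0; 0 0 0 0; 0 0 0 0")

```text
t: 2.58
eef_pos: [0.4609, -0.2703, 0.2648]
tool_rot: [0.0, 0.707, 0.707, -0.001]
contact_force: [-0.3, 1.1, 0.5]
gripper_width: 0.597
```

Run:
```python
from h import *
o=bot.get_obs();print(o["eef_pos"],o["tool_rot"])
c=bot.calibration("wrist");im=bot.read_camera("wrist");cv2.imwrite("w1.png",im[:,:,::-1]);np.save("w1.npy",c["camera_from_world"])
crop("wrist",im,0,0,560,420,"pics/w1.png",1)
b=np.array([.4555,-.272,0])
P=b+np.array([(0,42,97),(0,-42,97),(-45,-45,60),(59,43,63),(59,-43,63),(53,30,77),(53,-30,77)])/1000
print(pix("wrist",P,c).round(1).tolist())
```

```text
[ 0.46094465 -0.27027745  0.26483525] [ 2.89857863e-04  7.07422744e-01  7.06790319e-01 -6.49818109e-04]
[[276.1, 150.1], [276.6, 228.4], [239.4, 219.8], [329.5, 146.0], [327.0, 218.9], [325.6, 159.2], [323.9, 212.0]]
```

View pics/w1.png

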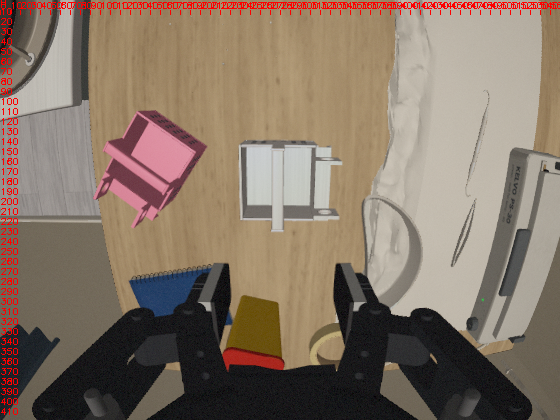

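Run:
```python
from h import *
im=cv2.imread("w1.png")[:,:,::-1]
crop("wrist",im,230,132,115,105,"pics/w1c.png",5)
```

```text
(no output)
```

View pics/w1c.png

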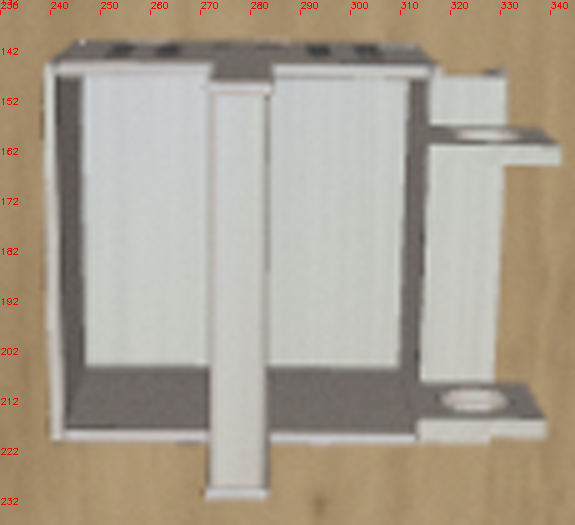

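Run:
```python
from fit import *
c=bot.calibration("wrist");c["camera_from_world"]=np.load("w1.npy");C["wrist"]=c
q=cv([(240,93),(238,488),(50,67),(54,436),(505,75),(472,400),(487,135)],230,132,5)
W=("wrist",[(0,42,97),(0,-42,97),(-45,45,60),(-45,-45,60),(59,43,63),(53,-32,77),(53,32,77)],q)
fit([W],[.4555,-.272,0])
```

```text
[ 0.4567 -0.2723 -0.0089]
[[0.1, 0.2], [0.2, -0.6], [-1.5, -1.1], [-0.3, 0.9], [0.3, 0.1], [0.6, 2.7], [-0.0, -0.6]]
```

Request:
drive_tool(increments="-0.004 -0.002 -0.03 -0.008; 0 0 -0.035 0; 0 0 -0.035 0; 0 0 -0.03 0; 0 0 -0.025 0; 0 0 -0.016 0; 0 0 0 0; 0 0 0 0")

```text
t: 3.3
eef_pos: [0.4582, -0.2676, 0.0936]
tool_rot: [-0.001, 0.707, 0.707, -0.0]
contact_force: [-0.3, -0.5, 1.4]
gripper_width: 0.597
```

Request:
drive_tool(increments="0 0 0 0; 0 0 0 0; 0 0 0 0; 0 0 0 0; 0 0 0 0; 0 0 0 0", grip=0, squeeze=70)

```text
t: 3.8
eef_pos: [0.4583, -0.2693, 0.0942]
tool_rot: [0.0, 0.708, 0.706, 0.0]
contact_force: [-0.9, 0.2, -0.6]
gripper_width: -0.001
```

Run:
```python
from h import *
o=bot.get_obs();print(o)
im=bot.read_camera("wrist");crop("wrist",im,0,0,560,420,"pics/w2.png",1)
im=bot.read_camera("side");crop("side",im,150,100,120,120,"pics/s2.png",5)
```

```text
{'t': 3.8, 'q': array([-0.13056124,  0.48252919,  0.70149913,  2.04026099, -0.44466   ,
        0.77103487,  0.83800243]), 'joint_vel': array([ 2.13010829e-03,  5.54941297e-03, -1.86287176e-03,  4.29794082e-03,
        4.39234465e-04,  5.09489873e-05,  3.62539685e-04]), 'joint_torque': array([-5.36316109e-02, -4.27651155e+01,  9.40471172e+00, -1.98419434e+01,
        9.17954952e-03, -7.87456815e-05, -1.92077030e-03]), 'eef_pos': array([ 0.45829447, -0.26931255,  0.09416842]), 'tool_rot': array([2.48912160e-04, 7.08168936e-01, 7.06042946e-01, 2.33822200e-04]), 'contact_force': array([-0.91191945,  0.22241806, -0.55325968]), 'torque': array([-0.00986923,  0.0211768 ,  0.04568306]), 'gripper_width': -0.0007347082824610742}
```

View pics/w2.png

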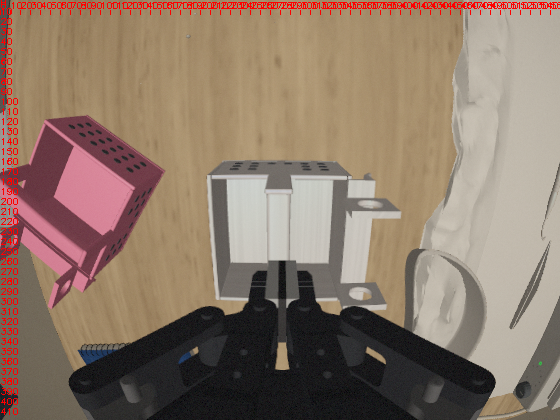

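View pics/s2.png

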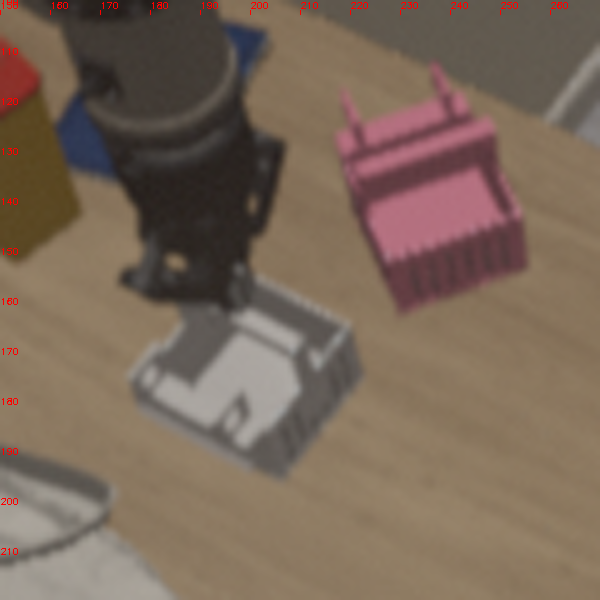

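Run:
```python
from h import *
for z in(.060,.072,.094,.097,.12): print(z,pix("wrist",[[.458,-.269,z]]).round(1),pix("side",[[.458,-.269,z]]).round(1))
im=bot.read_camera("wrist");crop("wrist",im,225,220,120,90,"pics/w3.png",6)
print(bot.calibration("wrist")["camera_from_world"])
```

```text
0.06 [[281.1 237.6]] [[200.2 169.3]]
0.072 [[281.1 245.1]] [[199.4 167.1]]
0.094 [[281.  261.1]] [[198. 163.]]
0.097 [[281.  263.6]] [[197.9 162.4]]
0.12 [[280.9 285.3]] [[196.4 157.9]]
[[ 9.99991954e-01 -4.00624385e-03 -2.04722938e-04 -4.59390046e-01]
 [-3.74813894e-03 -9.51315867e-01  3.08194861e-01 -2.57293957e-01]
 [-1.42945995e-03 -3.08191614e-01 -9.51323229e-01  1.83236749e-01]
 [ 0.00000000e+00  0.00000000e+00  0.00000000e+00  1.00000000e+00]]
```

View pics/w3.png

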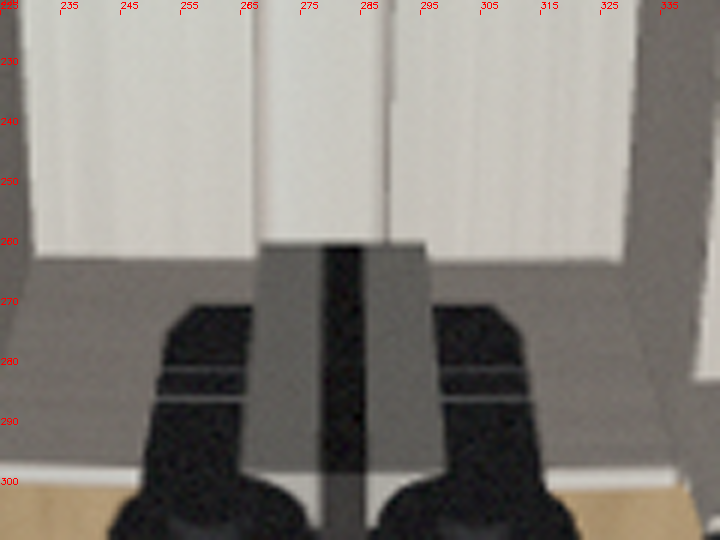

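Run:
```python
from h import *
for z in(.060,.072,.08,.094,.1,.11,.12): print(z,pix("wrist",[[.458,-.258,z],[.458,-.314,z]]).round(1).tolist())
P=np.array([(0,42,97),(0,-42,97),(-45,45,60),(-45,-45,60),(59,43,63),(53,-30,77),(53,30,77)])/1000+[.457,-.272,0]
print(pix("wrist",P).round(1).tolist())
```

```text
0.06 [[281.1, 221.5], [281.5, 297.0]]
0.072 [[281.1, 228.2], [281.5, 306.6]]
0.08 [[281.1, 233.1], [281.5, 313.4]]
0.094 [[281.0, 242.6], [281.5, 326.5]]
0.1 [[281.0, 247.2], [281.5, 332.6]]
0.11 [[280.9, 255.5], [281.4, 343.4]]
0.12 [[280.9, 264.8], [281.4, 355.0]]
[[278.7, 192.9], [279.8, 329.5], [206.2, 174.1], [217.0, 299.6], [375.5, 177.9], [361.6, 293.6], [370.6, 204.6]]
```

Request:
drive_tool(increments="0 0 0 0; 0 0 0 0; 0 0 0 0; -0.001 -0.002 0 0", grip=0.4)

```text
t: 4.28
eef_pos: [0.4573, -0.271, 0.0937]
tool_rot: [-0.0, 0.708, 0.706, 0.0]
contact_force: [-0.4, 0.2, 0.7]
gripper_width: 0.401
```

Run:
```python
from h import *
im=bot.read_camera("wrist");crop("wrist",im,225,180,120,150,"pics/w4.png",4)
im=bot.read_camera("side");crop("side",im,160,110,80,80,"pics/s4.png",7)
```

```text
(no output)
```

View pics/w4.png

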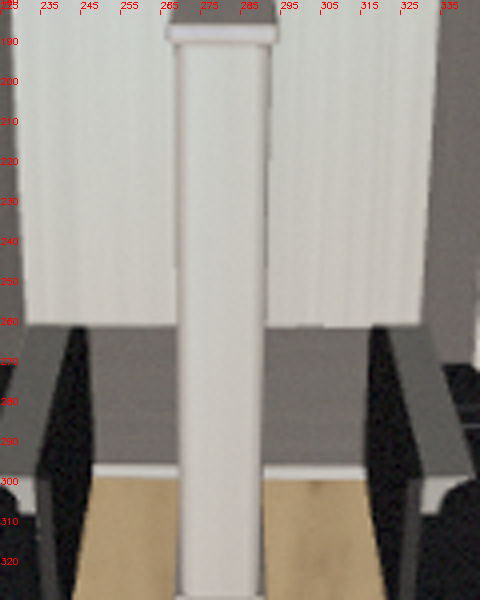

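View pics/s4.png

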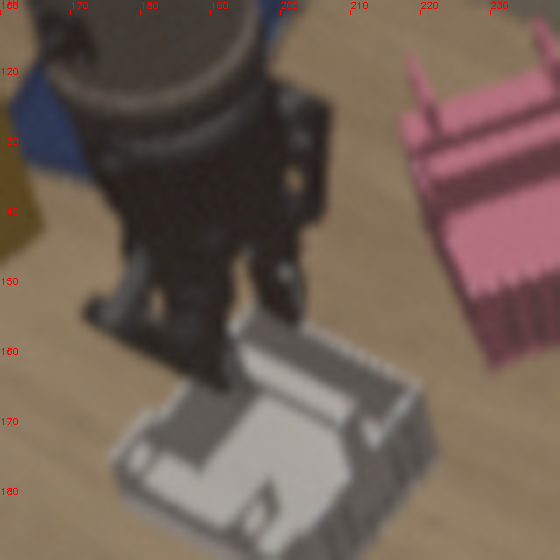

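Run:
```python
from h import *
for z in(.06,.072,.085,.1,.115,.13): print(z,pix("side",[[.474,-.271,z],[.474,-.26,z],[.474,-.282,z],[.44,-.26,z]]).round(1).tolist(), pix("wrist",[[.474,-.26,z],[.474,-.282,z],[.44,-.26,z],[.44,-.282,z]]).round(1).tolist())
```

```text
0.06 [[196.5, 172.9], [199.5, 174.5], [193.5, 171.4], [206.0, 166.2]] [[308.4, 220.8], [307.6, 252.5], [254.6, 221.1], [255.7, 252.7]]
0.072 [[195.7, 170.7], [198.8, 172.3], [192.8, 169.2], [205.4, 164.0]] [[310.0, 227.5], [309.0, 260.6], [253.0, 227.7], [254.3, 260.8]]
0.085 [[194.9, 168.3], [197.9, 169.9], [191.9, 166.8], [204.6, 161.6]] [[311.9, 235.6], [310.7, 270.4], [251.1, 235.8], [252.6, 270.6]]
0.1 [[193.9, 165.5], [197.0, 167.1], [190.9, 163.9], [203.7, 158.7]] [[314.4, 246.3], [312.9, 283.2], [248.5, 246.6], [250.4, 283.4]]
0.115 [[192.9, 162.6], [196.0, 164.2], [189.8, 161.0], [202.8, 155.8]] [[317.3, 259.0], [315.4, 298.0], [245.6, 259.3], [247.8, 298.2]]
0.13 [[191.8, 159.7], [195.0, 161.3], [188.7, 158.1], [201.9, 152.8]] [[320.7, 274.1], [318.3, 315.3], [242.0, 274.4], [244.9, 315.5]]
```

Request:
drive_tool(increments="0 0 -0.015 0; 0 0 -0.015 0; 0 0 -0.008 0; 0 0 0 0; 0 0 0 0")

```text
t: 4.8
eef_pos: [0.4568, -0.2714, 0.0557]
tool_rot: [-0.0, 0.708, 0.706, -0.0]
contact_force: [-0.3, -0.7, -0.1]
gripper_width: 0.4
```

Run:
```python
from h import *
c=bot.calibration("wrist")
print(bot.get_obs()["eef_pos"])
im=bot.read_camera("wrist");crop("wrist",im,205,150,150,180,"pics/w5.png",3)
im=bot.read_camera("side");crop("side",im,160,110,80,80,"pics/s5.png",7)
```

```text
[ 0.45677741 -0.27143647  0.05569907]
```

View pics/w5.png

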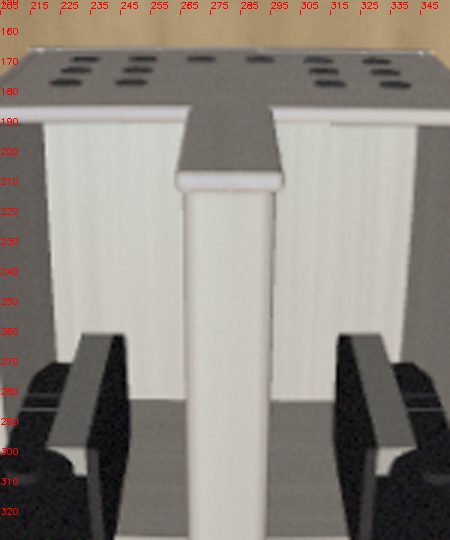

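View pics/s5.png

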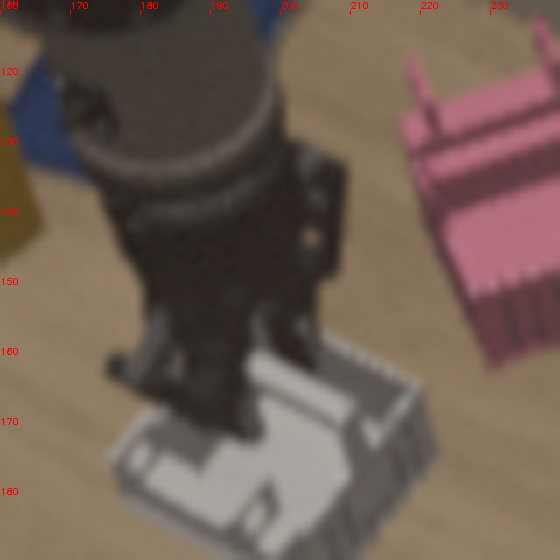

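Request:
drive_tool(increments="0 0 -0.005 0; 0 0 0 0; 0 0 0 0; 0 0 0 0; 0 0 0 0; 0 0 0 0", grip=0, squeeze=80)

```text
t: 5.4
eef_pos: [0.4569, -0.2712, 0.0507]
tool_rot: [-0.0, 0.708, 0.706, -0.0]
contact_force: [-0.2, -0.3, -2.5]
gripper_width: 0.124
```

Request:
drive_tool(increments="0 0 0.015 0; 0 0 0.03 0; 0 0 0.035 0; 0 0.01 0.03 0; 0.01 0.03 0.01 0.02; 0.01 0.03 0 0.02; 0.01 0.03 0 0.012; 0.01 0.03 0 0; 0 0.02 0 0; 0 0.01 0 0; 0 0 0 0; 0 0 0 0")

```text
t: 6.4
eef_pos: [0.4965, -0.1118, 0.1707]
tool_rot: [-0.0, 0.69, 0.724, -0.0]
contact_force: [0.1, -0.9, -3.9]
gripper_width: 0.122
```

Run:
```python
from h import *
o=bot.get_obs();print(o["eef_pos"],o["tool_rot"])
c=bot.calibration("wrist");im=bot.read_camera("wrist");cv2.imwrite("w6.png",im[:,:,::-1]);np.save("w6.npy",c["camera_from_world"])
crop("wrist",im,0,0,560,420,"pics/w6.png",1)
```

```text
[ 0.49654036 -0.11183444  0.17068669] [-3.24950522e-05  6.89505264e-01  7.24280605e-01 -3.08649146e-04]
```

View pics/w6.png

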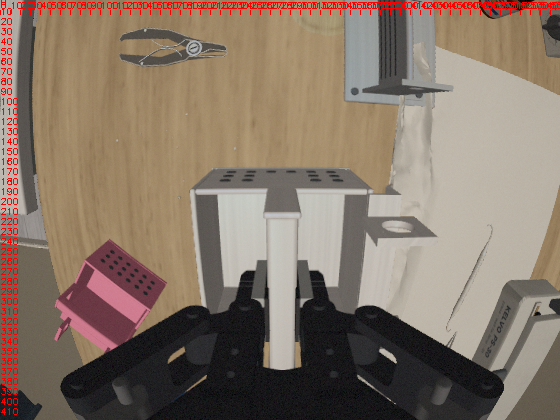

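Request:
drive_tool(increments="0 0.02 0 0; 0 0.03 0 0; 0 0.03 0 0; 0 0.01 0 0; 0 0 0 0; 0 0 0 0")

```text
t: 6.95
eef_pos: [0.4971, -0.0227, 0.1709]
tool_rot: [0.0, 0.69, 0.724, -0.0]
contact_force: [-0.5, -0.1, -3.2]
gripper_width: 0.126
```

Run:
```python
from h import *
o=bot.get_obs();print(o["eef_pos"],o["tool_rot"])
c=bot.calibration("wrist");im=bot.read_camera("wrist");cv2.imwrite("w7.png",im[:,:,::-1]);np.save("w7.npy",c["camera_from_world"])
crop("wrist",im,270,30,200,200,"pics/w7.png",3)
p=(.5878,.0516,.0438)
def tr(P):
    P=np.array(P)/1000.;a=np.cos(p[2]);s=np.sin(p[2]);return np.c_[p[0]+a*P[:,0]-s*P[:,1],p[1]+s*P[:,0]+a*P[:,1],P[:,2]]
print(pix("wrist",tr([(62,68,5),(62,-68,5),(-38,-68,5),(-38,68,5),(-20,-56,118),(20,-56,118),(-20,56,118),(20,56,118),(0,54,85),(0,-54,85)]),c).round(1).tolist())
```

```text
[ 0.49706207 -0.02267424  0.17088091] [ 3.28237570e-04  6.89911550e-01  7.23893576e-01 -1.91965598e-04]
[[430.8, 64.6], [423.5, 189.3], [335.4, 187.6], [338.7, 55.0], [385.9, 208.7], [435.5, 209.1], [393.5, 47.7], [445.9, 55.5], [403.7, 60.3], [397.0, 194.6]]
```

View pics/w7.png

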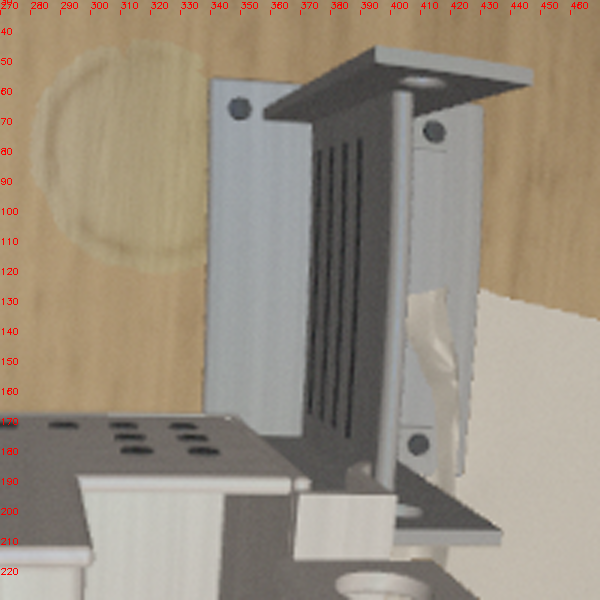

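Run:
```python
from fit import *
c=bot.calibration("wrist");c["camera_from_world"]=np.load("w7.npy");C["wrist"]=c
q=cv([(403,90),(385,489),(377,47),(533,70),(483,107),(211,80),(462,472),(502,544),(502,530)],270,30,3)
fit([("wrist",[(0,54,85),(0,-54,85),(-20,58,118),(20,58,118),(62,68,5),(-38,68,5),(62,-68,5),(20,-58,118),(20,-54,118)],q)],[.5878,.0516,.04])
# bin in hand: lip corner & leg
q=cv([(393,492),(393,558),(296,492)],270,30,3);print(q)
for P in [(59,43,63),(59,-43,63),(45,43,60),(0,42,97),(-45,45,60)]:
    P=np.array(P)/1000
    th=.043
    w=np.array([.4971-.0002+P[0]*np.cos(th)-P[1]*np.sin(th),-.0235+P[0]*np.sin(th)+P[1]*np.cos(th),P[2]+.12]);print(P,pix("wrist",w,c).round(1))
```

```text
[0.5888 0.0519 0.0452]
[[0.8, 0.5], [0.2, 1.6], [-0.6, -0.6], [-0.3, -0.4], [0.9, -0.9], [-0.4, -1.4], [0.8, 2.1], [-0.6, 0.3], [0.2, -0.1]]
[(400.66666666666663, 193.66666666666666), (400.66666666666663, 215.66666666666666), (368.3333333333333, 193.66666666666666)]
[0.059 0.043 0.063] [[401.6 193.2]]
[ 0.059 -0.043  0.063] [[379.9 334.4]]
[0.045 0.043 0.06 ] [[373.2 191.2]]
[0.    0.042 0.097] [[281.  216.9]]
[-0.045  0.045  0.06 ] [[188.9 186.5]]
```

Request:
drive_tool(increments="0.008 0.014 0 0; 0.012 0.022 0 0; 0.012 0.022 0 0; 0.006 0.012 0 0; 0.003 0.003 -0.01 0; 0 0 -0.02 0; 0 0 -0.02 0; 0 0 -0.01 0; 0 0 0 0; 0 0 0 0")

```text
t: 7.83
eef_pos: [0.5377, 0.0502, 0.1105]
tool_rot: [-0.0, 0.69, 0.724, -0.001]
contact_force: [0.5, -0.1, -3.8]
gripper_width: 0.123
```

Run:
```python
from h import *
o=bot.get_obs();print(o["eef_pos"],o["tool_rot"])
c=bot.calibration("wrist");im=bot.read_camera("wrist");cv2.imwrite("w8.png",im[:,:,::-1]);np.save("w8.npy",c["camera_from_world"])
crop("wrist",im,300,100,150,200,"pics/w8.png",3)
im=bot.read_camera("side");crop("side",im,225,210,90,80,"pics/s8.png",7)
```

```text
[0.5376642  0.05024597 0.11052363] [-7.61542850e-05  6.90258471e-01  7.23562430e-01 -8.03914605e-04]
```

View pics/w8.png

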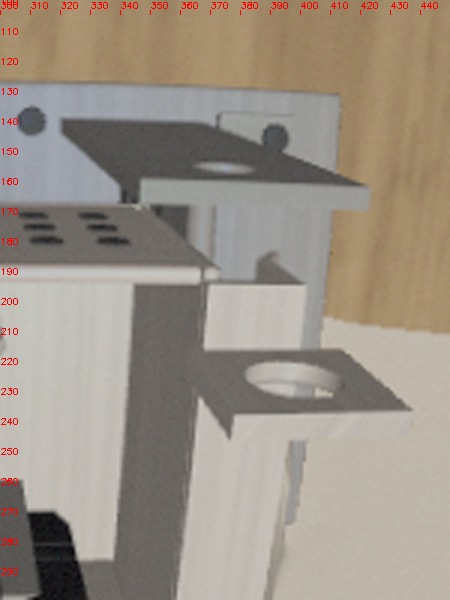

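View pics/s8.png

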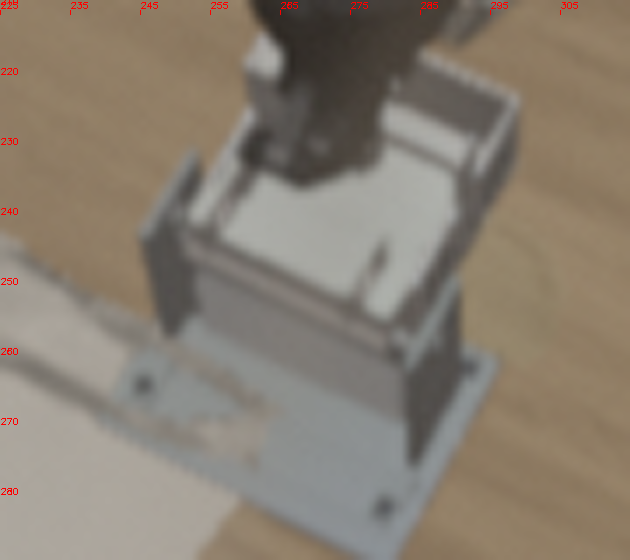

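Request:
drive_tool(increments="0 0 -0.007 0; 0 0 -0.007 0; 0 0 -0.006 0; 0 0 -0.004 0; 0 0 0 0")

```text
t: 8.35
eef_pos: [0.5373, 0.0517, 0.0857]
tool_rot: [-0.0, 0.69, 0.724, -0.001]
contact_force: [0.6, -0.3, -3.9]
gripper_width: 0.126
```

Request:
drive_tool(increments="0 0 -0.003 0; 0 0 -0.003 0; 0 0 -0.002 0; 0 0 0 0")

```text
t: 8.68
eef_pos: [0.5378, 0.0517, 0.0784]
tool_rot: [-0.0, 0.69, 0.724, -0.0]
contact_force: [-0.9, -0.0, -4.0]
gripper_width: 0.126
```

Run:
```python
from h import *
o=bot.get_obs();print(o["eef_pos"],o["tool_rot"])
c=bot.calibration("wrist");im=bot.read_camera("wrist");cv2.imwrite("w9.png",im[:,:,::-1]);np.save("w9.npy",c["camera_from_world"])
crop("wrist",im,180,100,270,200,"pics/w9.png",2)
im=bot.read_camera("side");crop("side",im,225,210,90,80,"pics/s9.png",7)
```

```text
[0.53783526 0.05169681 0.07840287] [-1.60953133e-04  6.89569623e-01  7.24219333e-01 -2.58342695e-04]
```

View pics/w9.png

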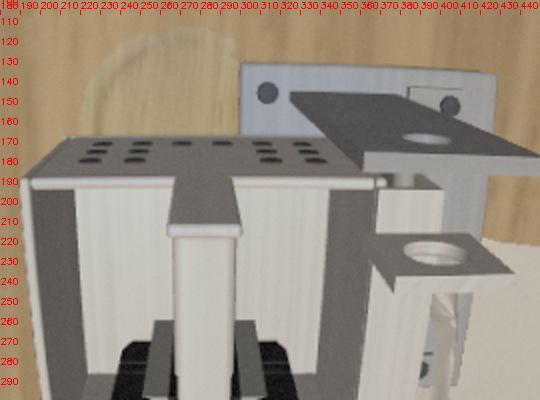

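View pics/s9.png

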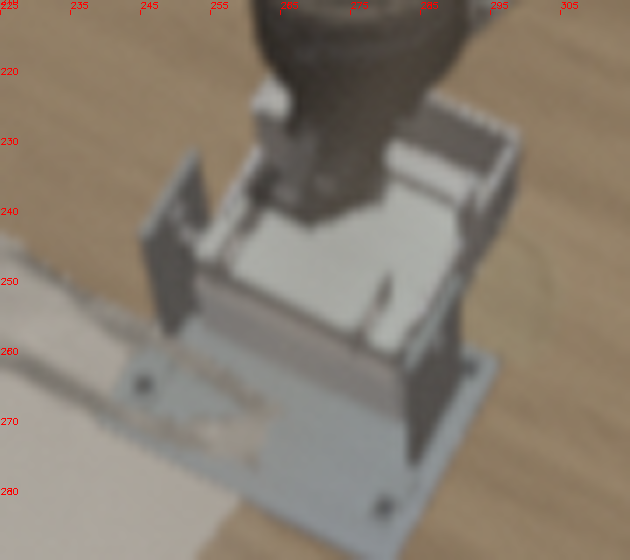

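Request:
drive_tool(increments="0 -0.001 -0.002 0; 0 0 -0.001 0; 0 0 -0.001 0; 0 0 0 0; 0 0 0 0")

```text
t: 9.2
eef_pos: [0.5379, 0.0506, 0.0751]
tool_rot: [-0.0, 0.69, 0.724, -0.0]
contact_force: [-3.9, -0.8, 4.1]
gripper_width: 0.127
```

Contact on the rail. Release gently.

Request:
drive_tool(increments="0 0 0 0; 0 0 0 0; 0 0 0 0; 0 0 0 0; 0 0 0 0", grip=0.4)

```text
t: 9.62
eef_pos: [0.5384, 0.0508, 0.0749]
tool_rot: [0.0, 0.69, 0.724, 0.0]
contact_force: [0.9, -0.1, -0.7]
gripper_width: 0.4
```

Request:
drive_tool(increments="0 0 0.015 0; 0 0 0.03 0; 0 0 0.035 0; 0 0 0.035 0; 0 0 0.02 0; 0 0 0 0; 0 0 0 0")

```text
t: 10.2
eef_pos: [0.5389, 0.0511, 0.2108]
tool_rot: [0.0, 0.689, 0.724, 0.001]
contact_force: [-0.3, 0.5, -0.9]
gripper_width: 0.401
```

Run:
```python
from h import *
o=bot.get_obs();print(o["eef_pos"],o["tool_rot"])
c=bot.calibration("wrist");im=bot.read_camera("wrist");cv2.imwrite("w10.png",im[:,:,::-1]);np.save("w10.npy",c["camera_from_world"])
crop("wrist",im,210,110,200,150,"pics/w10.png",4)
im=bot.read_camera("side");crop("side",im,225,210,90,80,"pics/s10.png",7)
```

```text
[0.5388502  0.05105009 0.21079656] [4.49356308e-04 6.89444260e-01 7.24337297e-01 1.37494841e-03]
```

View pics/w10.png

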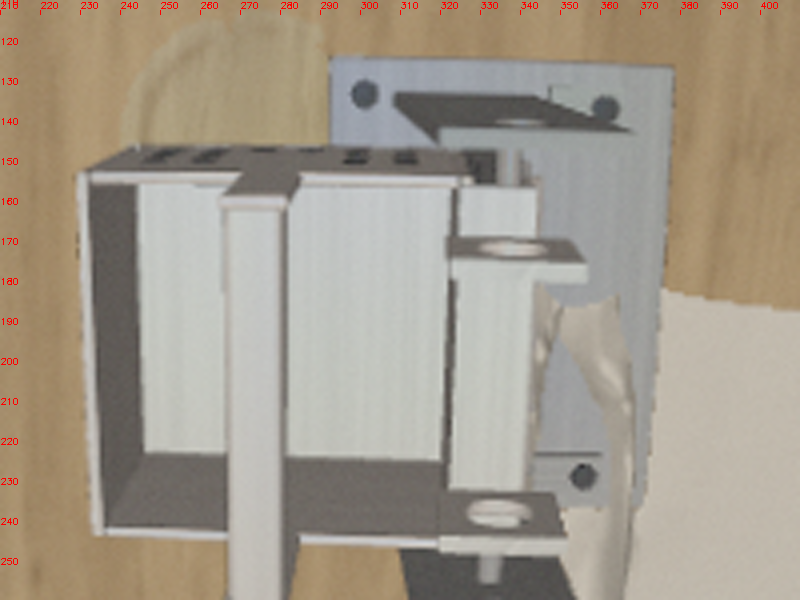

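View pics/s10.png

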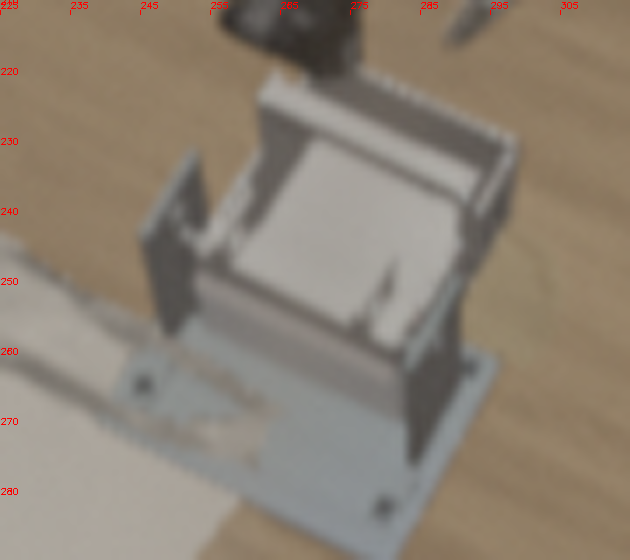

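Request:
drive_tool(increments="-0.01 0.015 0 0.02; -0.023 0.033 0 0.04; -0.023 0.033 0 0.04; -0.023 0.033 0 0.04; -0.02 0.03 0 0.037; -0.012 0.02 0 0; -0.004 0.01 0 0; 0 0 0 0; 0 0 0 0")

```text
t: 11.05
eef_pos: [0.4232, 0.2239, 0.2091]
tool_rot: [0.0, 0.623, 0.782, -0.001]
contact_force: [0.0, -1.1, 0.1]
gripper_width: 0.395
```

Run:
```python
from h import *
o=bot.get_obs();print(o["eef_pos"],o["tool_rot"])
c=bot.calibration("wrist");im=bot.read_camera("wrist");cv2.imwrite("w11.png",im[:,:,::-1]);np.save("w11.npy",c["camera_from_world"])
crop("wrist",im,200,20,160,240,"pics/w11.png",2)
crop("wrist",im,200,100,160,120,"pics/w11b.png",5)
```

```text
[0.42320832 0.22386565 0.20910284] [ 3.01392898e-04  6.22842459e-01  7.82346790e-01 -8.24428122e-04]
```

View pics/w11.png

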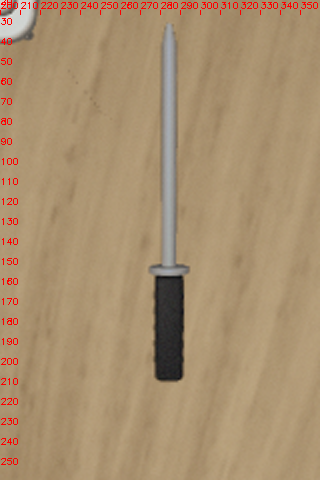

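View pics/w11b.png

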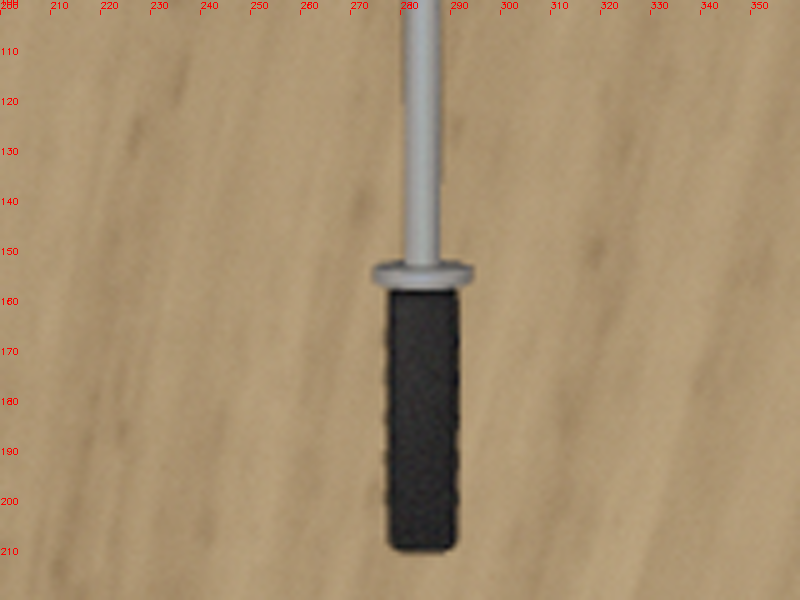

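Run:
```python
from fit import *
c=bot.calibration("wrist");c["camera_from_world"]=np.load("w11.npy");C["wrist"]=c
q=cv([(422,550),(422,290)],200,100,5)+cv([(168,24)],200,20,2)
r=fit([("wrist",[(-30,0,22),(30,0,22),(169,0,11)],q)],[.424,.225,1.8])
x,y,z,w=0,0,0,0
o=bot.get_obs();q=o["tool_rot"];print(2*np.arctan2(q[2],q[1])-np.pi/2, r[2]-np.pi/2)
```

```text
[0.4257 0.2245 1.7978]
[[0.0, 1.0], [-0.0, -0.4], [0.0, -0.4]]
0.22403571567929403 0.22702661446672612
```

Request:
drive_tool(increments="0.001 0.001 -0.03 0.003; 0.001 0 -0.04 0; 0 0 -0.04 0; 0 0 -0.04 0; 0 0 -0.03 0; 0 0 -0.02 0; 0 0 -0.01 0; 0 0 0 0; 0 0 0 0")

```text
t: 11.85
eef_pos: [0.4261, 0.2245, 0.0001]
tool_rot: [0.0, 0.623, 0.783, -0.0]
contact_force: [1.0, -0.2, 0.5]
gripper_width: 0.399
```

Run:
```python
from h import *
o=bot.get_obs();p=o["eef_pos"];print(p,o["tool_rot"],o["contact_force"])
c=bot.calibration("wrist");im=bot.read_camera("wrist")
crop("wrist",im,200,200,160,120,"pics/w12.png",5)
R=np.array([np.cos(.226),np.sin(.226)]);
for z in (0.0,.01,.02,.03):
  print(z,pix("wrist",[[p[0]+s*.017*R[0]-d*R[1],p[1]+s*.017*R[1]+d*R[0],z] for s in(-1,1) for d in(.011,-.011)],c).round(0).tolist())
```

```text
[4.26113229e-01 2.24522682e-01 1.32347714e-04] [ 3.52843555e-04  6.22590971e-01  7.82547343e-01 -1.20566194e-04] [ 0.95802157 -0.16409552  0.52448272]
0.0 [[249.0, 243.0], [251.0, 279.0], [313.0, 243.0], [312.0, 279.0]]
0.01 [[248.0, 251.0], [249.0, 288.0], [315.0, 251.0], [313.0, 288.0]]
0.02 [[246.0, 259.0], [248.0, 298.0], [317.0, 259.0], [315.0, 298.0]]
0.03 [[243.0, 269.0], [246.0, 309.0], [319.0, 269.0], [317.0, 309.0]]
```

View pics/w12.png

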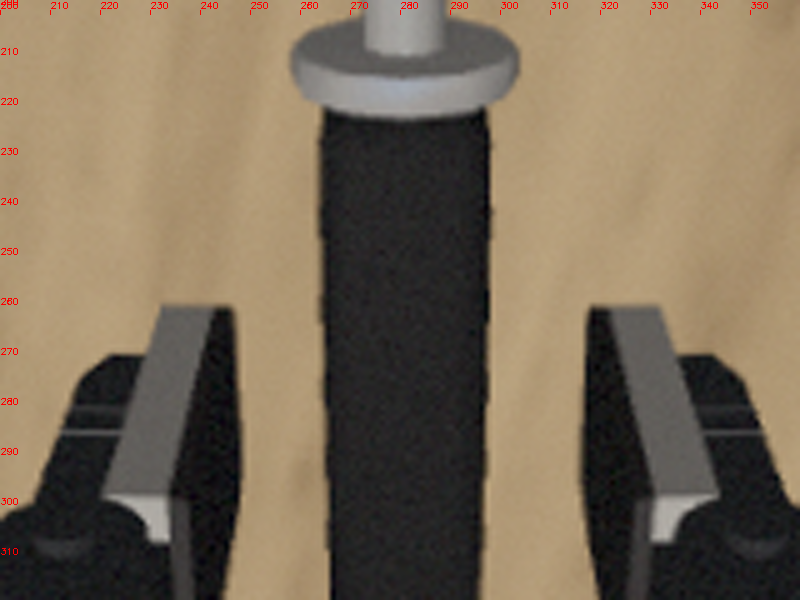

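Request:
drive_tool(increments="0 0 -0.008 0; 0 0 -0.005 0; 0 0 -0.003 0; 0 0 0 0")

```text
t: 12.23
eef_pos: [0.4248, 0.2258, -0.0164]
tool_rot: [-0.0, 0.622, 0.783, -0.0]
contact_force: [0.6, -0.5, 0.5]
gripper_width: 0.401
```

Request:
drive_tool(increments="0 0 0 0; 0 0 0 0; 0 0 0 0; 0 0 0 0; 0 0 0 0", grip=0, squeeze=100)

```text
t: 12.65
eef_pos: [0.4251, 0.2258, -0.0158]
tool_rot: [-0.0, 0.622, 0.783, 0.0]
contact_force: [-2.1, -0.7, 6.0]
gripper_width: 0.161
```

Request:
drive_tool(increments="0 0 0.015 0; 0 0 0.03 0; 0 0 0.035 0; 0 0 0.035 0; 0 0 0.035 0; 0 0 0.03 0; 0 -0.01 0.02 0; 0.01 -0.025 0.01 -0.02; 0.014 -0.034 0 -0.04; 0.014 -0.034 0 -0.04; 0.014 -0.034 0 -0.04; 0.014 -0.034 0 -0.04")

```text
t: 13.65
eef_pos: [0.4912, 0.0533, 0.1941]
tool_rot: [-0.0, 0.69, 0.724, 0.001]
contact_force: [1.1, 0.8, -1.3]
gripper_width: 0.16
```

Request:
drive_tool(increments="0.014 -0.034 0 0; 0.014 -0.034 0 0; 0.014 -0.034 0 0; 0.014 -0.034 0 0; 0.014 -0.034 0 0; 0.014 -0.034 0 0; 0.014 -0.03 0 0; 0.012 -0.02 0 0; 0.006 -0.01 0 0; 0 0 0 0; 0 0 0 0")

```text
t: 14.57
eef_pos: [0.6067, -0.209, 0.1934]
tool_rot: [-0.001, 0.69, 0.724, -0.0]
contact_force: [0.7, 0.5, -1.4]
gripper_width: 0.161
```

Run:
```python
from h import *
o=bot.get_obs();p=o["eef_pos"];q=o["tool_rot"];print(p,2*np.arctan2(q[2],q[1])-np.pi/2,o["contact_force"],o["gripper_width"])
c=bot.calibration("wrist");im=bot.read_camera("wrist");cv2.imwrite("w13.png",im[:,:,::-1]);np.save("w13.npy",c["camera_from_world"])
crop("wrist",im,0,0,560,420,"pics/w13.png",1)
```

```text
[ 0.60669467 -0.20896645  0.19335293] 0.048462413053455666 [ 0.66830199  0.50065865 -1.39127988] 0.16141870283514007
```

View pics/w13.png

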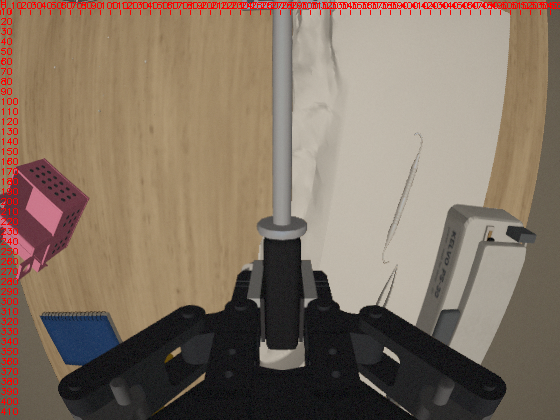

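Request:
drive_tool(increments="-0.003 0 -0.02 -0.003; -0.003 0 -0.035 0; -0.0015 0 -0.035 0; 0 0 -0.02 0; 0 0 -0.009 0; 0 0 0 0; 0 0 0 0")

```text
t: 15.2
eef_pos: [0.6001, -0.2085, 0.0756]
tool_rot: [0.0, 0.69, 0.724, 0.0]
contact_force: [-0.3, -0.0, 0.1]
gripper_width: 0.16
```

Run:
```python
from h import *
o=bot.get_obs();p=o["eef_pos"];q=o["tool_rot"];th=2*np.arctan2(q[2],q[1])-np.pi/2;print(p,th,o["contact_force"],o["gripper_width"])
cw=bot.calibration("wrist");im=bot.read_camera("wrist")
crop("wrist",im,180,0,200,150,"pics/w14.png",4)
s=bot.read_camera("side");cv2.imwrite("s14.png",s[:,:,::-1]);crop("side",s,170,170,120,90,"pics/s14.png",6)
t=bot.read_camera("top");cv2.imwrite("t14.png",t[:,:,::-1]);crop("top",t,230,140,120,90,"pics/t14.png",6)
d=np.array([-np.sin(th),np.cos(th),0]);a=np.array([p[0],p[1],p[2]+.027])
P=[a+d*k for k in(.033,.1,.168)]
R=np.array([.5885,.0518,0]);ex=np.array([np.cos(.0447),np.sin(.0447),0]);ey=np.array([-ex[1],ex[0],0])
H=[R+ex*-.001+ey*k+[0,0,.101] for k in(-.058,.058)]
print(((P[2]-R)@ex+.001)*1e3,((P[0]-R)@ex+.001)*1e3,(P[2]-R)@ey,P[2])
for n in("side","top","wrist"): print(n,pix(n,P,cw if n=="wrist" else None).round(1).tolist(),pix(n,H,cw if n=="wrist" else None).round(1).tolist())
```

```text
[ 0.60011363 -0.20846538  0.07564147] 0.047192814571062947 [-0.29200795 -0.01112284  0.12876216] 0.16012558403306315
0.55324948838519 0.8897791069389392 -0.09252488179421085 [ 0.59218818 -0.04065242  0.10264147]
side [[195.3, 212.5], [216.0, 222.6], [237.6, 233.1]] [[249.0, 238.6], [287.5, 257.5]]
top [[348.8, 162.5], [325.8, 163.3], [302.5, 164.1]] [[290.6, 164.9], [250.8, 166.1]]
wrist [[281.2, 220.7], [281.0, 61.1], [280.9, -80.1]] [[279.8, -129.8], [280.6, -232.7]]
```

View pics/w14.png

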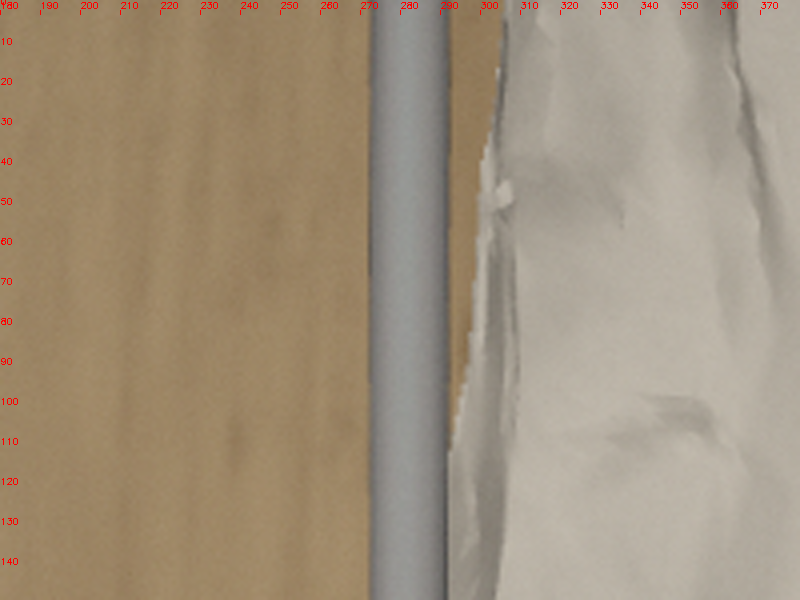

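View pics/s14.png

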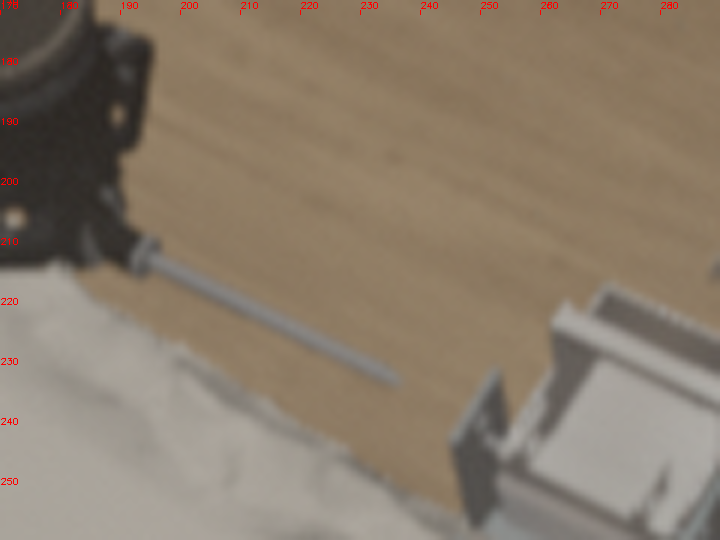

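View pics/t14.png

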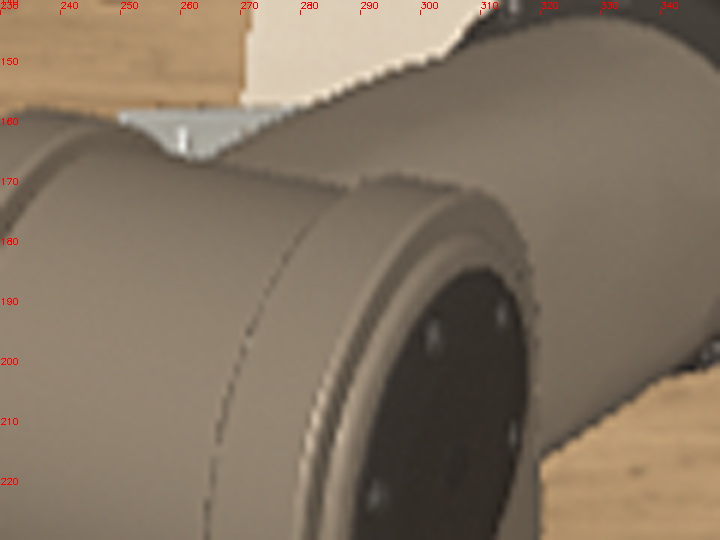

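Request:
drive_tool(increments="-0.0015 0.01 -0.0015 -0.002; -0.0006 0.012 0 0; -0.0004 0.008 0 0; 0 0 0 0; 0 0 0 0")

```text
t: 15.77
eef_pos: [0.5974, -0.1778, 0.0734]
tool_rot: [-0.0, 0.691, 0.723, 0.0]
contact_force: [0.1, -0.5, 0.1]
gripper_width: 0.168
```

```bash
cat > chk.py <<'E'
from h import *
import sys
def rep(show=None):
    o=bot.get_obs();p=o["eef_pos"];q=o["tool_rot"];th=2*np.arctan2(q[2],q[1])-np.pi/2;print(p.round(4),round(th,4),o["contact_force"].round(1),round(o["gripper_width"],3),o["t"])
    d=np.array([-np.sin(th),np.cos(th),0]);a=np.array([p[0],p[1],p[2]+.027])
    R=np.array([.5885,.0518,0]);ex=np.array([np.cos(.0447),np.sin(.0447),0]);ey=np.array([-ex[1],ex[0],0])
    for n,k in(("flange",.033),("tip",.168)):
        P=a+d*k;print(n,"dx mm",round(((P-R)@ex+.001)*1e3,2),"y",round((P-R)@ey*1e3,1),"z",round(P[2]*1e3,1),"side px",pix("side",P).round(1).tolist())
    if show:
        s=bot.read_camera("side");crop("side",s,*show[1],show[0])
if __name__=="__main__": rep((sys.argv[1],tuple(map(int,sys.argv[2:6]))) if len(sys.argv)>1 else None)
E
python3 chk.py pics/s15.png 210 200 100 75
```

```text
[ 0.5974 -0.1778  0.0734] 0.0462 [ 0.1 -0.5  0.1] 0.168 15.7667
flange dx mm -0.42 y -196.7 z 100.4 side px [[205.2, 217.1]]
tip dx mm -0.62 y -61.7 z 100.4 side px [[247.9, 237.9]]
```

View pics/s15.png

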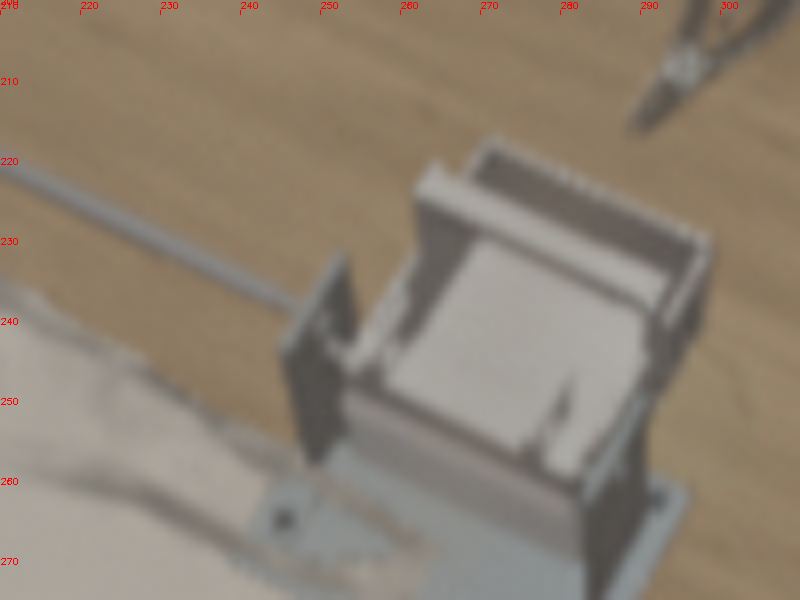

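Request:
drive_tool(increments="0 0.003 0.0005 0; -0.0001 0.003 0 0; -0.0001 0.003 0 0; -0.0001 0.003 0 0; 0 0 0 0")

```text
t: 16.23
eef_pos: [0.5968, -0.1663, 0.0737]
tool_rot: [-0.0, 0.691, 0.723, 0.0]
contact_force: [-0.1, -0.3, -0.6]
gripper_width: 0.161
```

```bash
python3 chk.py pics/s16.png 230 215 50 50
```

```text
[ 0.5968 -0.1663  0.0737] 0.0448 [-0.1 -0.3 -0.6] 0.161 16.2333
flange dx mm -0.41 y -185.3 z 100.7 side px [[208.7, 218.8]]
tip dx mm -0.43 y -50.3 z 100.7 side px [[251.6, 239.7]]
```

View pics/s16.png

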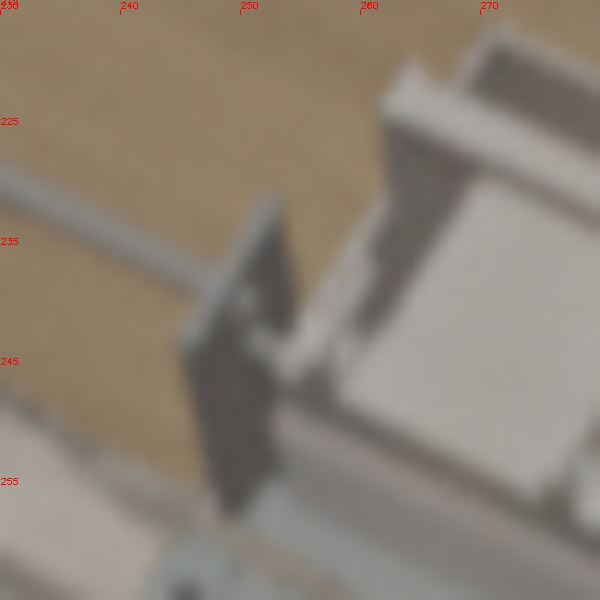

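Request:
drive_tool(increments="-0.0001 0.003 0 0; -0.0001 0.003 0 0; -0.0001 0.003 0 0; -0.0001 0.003 0 0; 0 0 0 0")

```text
t: 16.7
eef_pos: [0.5965, -0.1542, 0.0737]
tool_rot: [-0.0, 0.691, 0.723, 0.0]
contact_force: [-0.0, 0.1, -0.6]
gripper_width: 0.163
```

Request:
drive_tool(increments="-0.0001 0.003 0 0; -0.0001 0.003 0 0; -0.0001 0.003 0 0; -0.0001 0.003 0 0; -0.0001 0.003 0 0; 0 0 0 0")

```text
t: 17.2
eef_pos: [0.596, -0.1393, 0.0737]
tool_rot: [-0.0, 0.691, 0.723, 0.0]
contact_force: [0.7, -0.8, -0.2]
gripper_width: 0.161
```

```bash
python3 chk.py pics/s17.png 230 210 60 50
```

```text
[ 0.596  -0.1393  0.0737] 0.0449 [ 0.7 -0.8 -0.2] 0.161 17.2
flange dx mm -0.09 y -158.2 z 100.7 side px [[217.0, 223.0]]
tip dx mm -0.12 y -23.2 z 100.7 side px [[260.4, 244.2]]
```

View pics/s17.png

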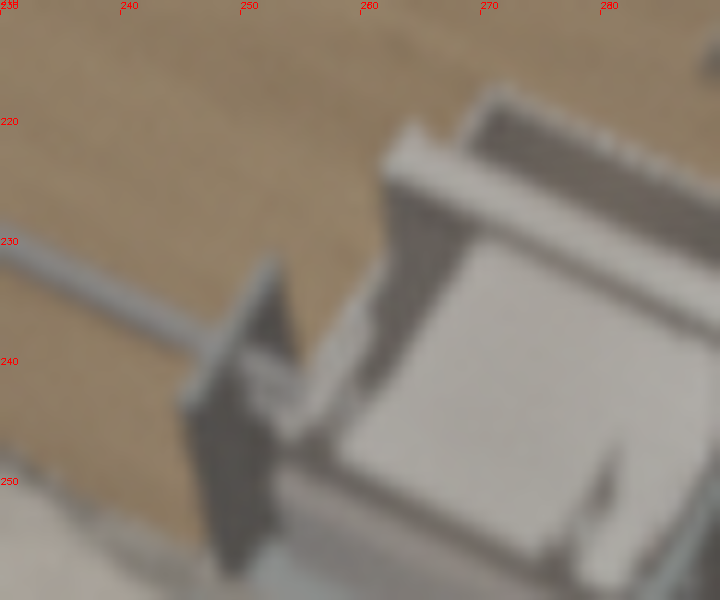

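Request:
drive_tool(increments="-0.0002 0.004 0 0; -0.0002 0.004 0 0; -0.0002 0.004 0 0; -0.0002 0.004 0 0; -0.0002 0.004 0 0; -0.0002 0.004 0 0; -0.0002 0.004 0 0; 0 0 0 0")

```text
t: 17.92
eef_pos: [0.5946, -0.1109, 0.0737]
tool_rot: [-0.0, 0.691, 0.723, 0.0]
contact_force: [0.6, 0.4, -1.6]
gripper_width: 0.163
```

```bash
python3 chk.py pics/s18.png 230 210 80 60
```

```text
[ 0.5946 -0.1109  0.0737] 0.0454 [ 0.6  0.4 -1.6] 0.163 17.9167
flange dx mm -0.22 y -129.8 z 100.7 side px [[226.0, 227.3]]
tip dx mm -0.31 y 5.2 z 100.7 side px [[269.8, 248.7]]
```

View pics/s18.png

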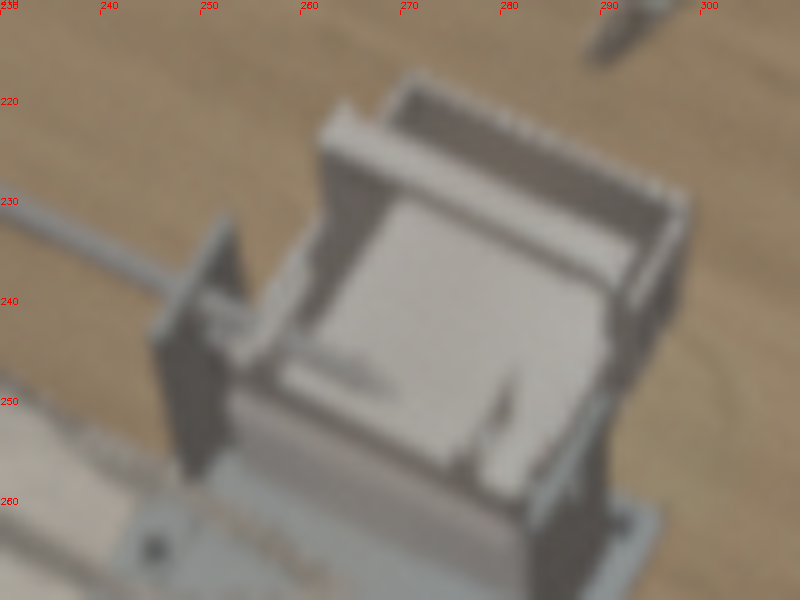

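Through the right cheek and first lug. Continue.

Request:
drive_tool(increments="-0.0002 0.004 0 0; -0.0002 0.004 0 0; -0.0002 0.004 0 0; -0.0001 0.004 0 0; -0.0001 0.004 0 0; -0.0001 0.004 0 0; -0.0001 0.004 0 0; 0 0 0 0")

```text
t: 18.63
eef_pos: [0.5935, -0.0829, 0.0737]
tool_rot: [-0.0, 0.691, 0.723, 0.0]
contact_force: [-0.4, -0.2, -0.8]
gripper_width: 0.165
```

Request:
drive_tool(increments="-0.0001 0.003 0 0; -0.0001 0.003 0 0; -0.0001 0.003 0 0; -0.0001 0.003 0 0; 0 0 0 0")

```text
t: 19.05
eef_pos: [0.5931, -0.0713, 0.0737]
tool_rot: [-0.0, 0.691, 0.723, 0.0]
contact_force: [-0.3, 0.3, -0.4]
gripper_width: 0.158
```

```bash
python3 chk.py pics/s19.png 230 210 80 60
```

```text
[ 0.5931 -0.0713  0.0737] 0.0449 [-0.3  0.3 -0.4] 0.158 19.05
flange dx mm 0.11 y -90.2 z 100.7 side px [[238.5, 233.6]]
tip dx mm 0.08 y 44.8 z 100.7 side px [[283.0, 255.4]]
```

View pics/s19.png

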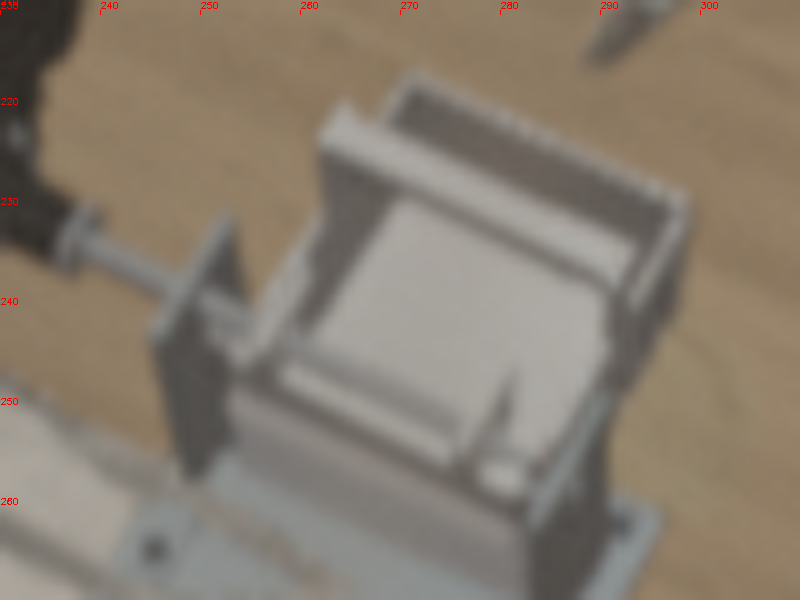

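Request:
drive_tool(increments="-0.0001 0.003 0 0; -0.0001 0.003 0 0; -0.0001 0.003 0 0; -0.0002 0.003 0 0; -0.0002 0.003 0 0; 0 0 0 0")

```text
t: 19.6
eef_pos: [0.5924, -0.0562, 0.0737]
tool_rot: [-0.0, 0.691, 0.723, 0.0]
contact_force: [-0.1, -0.2, -0.6]
gripper_width: 0.164
```

Request:
drive_tool(increments="-0.0002 0.003 0 0; -0.0002 0.003 0 0; -0.0001 0.003 0 0; -0.0001 0.003 0 0; 0 0 0 0")

```text
t: 20.02
eef_pos: [0.5918, -0.0442, 0.0737]
tool_rot: [-0.0, 0.691, 0.723, 0.0]
contact_force: [0.0, 0.3, -1.2]
gripper_width: 0.166
```

```bash
python3 chk.py pics/s20.png 230 210 80 60
```

```text
[ 0.5918 -0.0442  0.0737] 0.045 [ 0.   0.3 -1.2] 0.166 20.0167
flange dx mm -0.0 y -63.1 z 100.7 side px [[247.3, 237.8]]
tip dx mm -0.05 y 71.9 z 100.7 side px [[292.3, 259.8]]
```

View pics/s20.png

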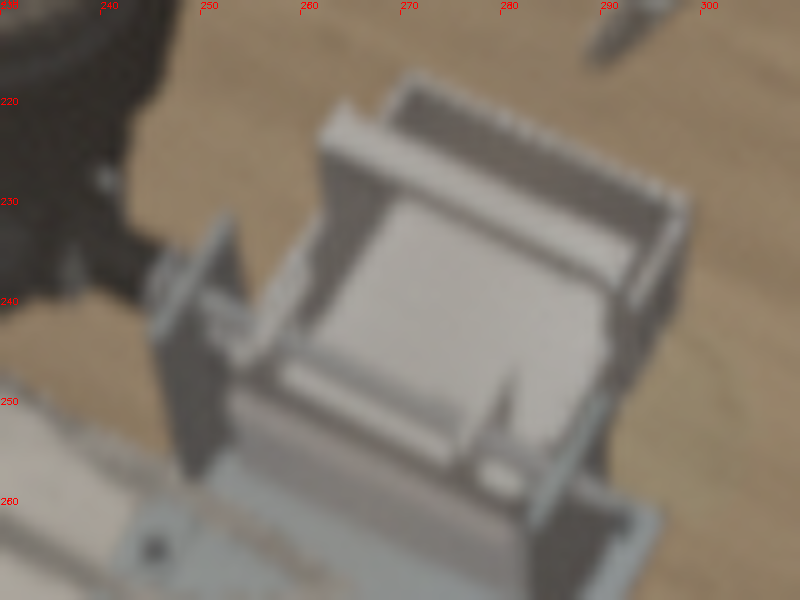

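Tip is out beyond the far cheek; about 5 mm left.

Request:
drive_tool(increments="-0.0001 0.0015 0 0; -0.0001 0.0015 0 0; 0 0.001 0 0; 0 0 0 0")

```text
t: 20.4
eef_pos: [0.5916, -0.041, 0.0738]
tool_rot: [-0.0, 0.691, 0.723, 0.0]
contact_force: [0.6, -0.3, -1.3]
gripper_width: 0.164
```

Request:
drive_tool(increments="0 0.001 0 0; 0 0 0 0; 0 0 0 0")

```text
t: 20.65
eef_pos: [0.5916, -0.0403, 0.0738]
tool_rot: [0.0, 0.691, 0.723, 0.0]
contact_force: [-0.6, -0.0, -0.6]
gripper_width: 0.163
```

Request:
drive_tool(increments="0 0.001 0 0; 0 0 0 0")

```text
t: 20.82
eef_pos: [0.5916, -0.0391, 0.0738]
tool_rot: [-0.0, 0.691, 0.723, 0.0]
contact_force: [0.1, 0.1, -0.3]
gripper_width: 0.164
```

Request:
drive_tool(increments="0 0.001 0 0; 0 0 0 0")

```text
t: 20.98
eef_pos: [0.5916, -0.0386, 0.0738]
tool_rot: [0.0, 0.691, 0.722, -0.0]
contact_force: [0.0, -1.1, -1.3]
gripper_width: 0.164
```

Request:
drive_tool(increments="0 0.001 0 0; 0 0 0 0")

```text
t: 21.15
eef_pos: [0.5916, -0.0386, 0.0739]
tool_rot: [0.001, 0.692, 0.722, -0.0]
contact_force: [0.5, -3.8, -1.8]
gripper_width: 0.162
```

Request:
drive_tool(increments="0 0.0007 0 0; 0 0 -0.001 0; 0 0 0 0")

```text
t: 21.4
eef_pos: [0.5917, -0.0385, 0.0731]
tool_rot: [0.001, 0.692, 0.722, -0.0]
contact_force: [-0.0, -6.6, -0.0]
gripper_width: 0.165
```

```bash
python3 chk.py pics/s21.png 230 210 80 60
```

```text
[ 0.5917 -0.0385  0.0731] 0.0425 [-0.  -6.6 -0. ] 0.165 21.4
flange dx mm 0.28 y -57.4 z 100.1 side px [[249.1, 238.9]]
tip dx mm 0.57 y 77.6 z 100.1 side px [[294.1, 261.1]]
```

View pics/s21.png

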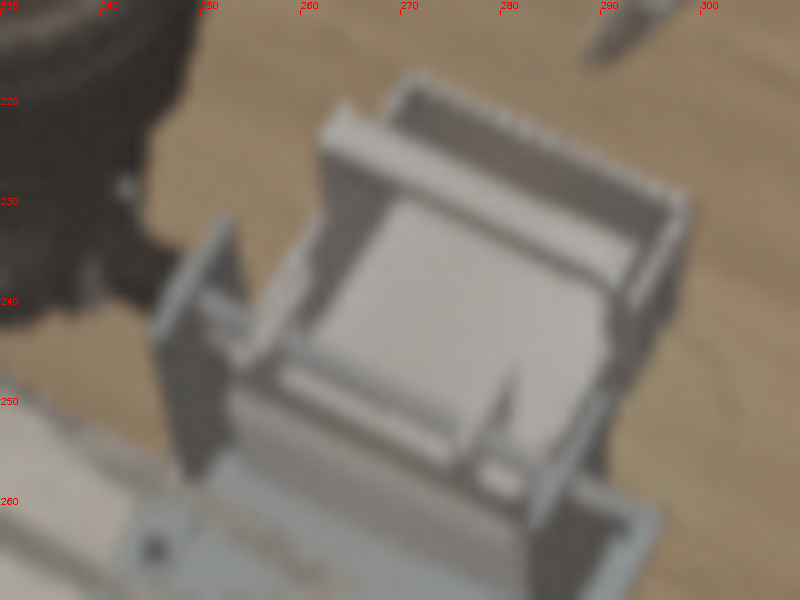

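Flange home. Release, then rise away.

Request:
drive_tool(increments="0 0 0 0; 0 0 0 0; 0 0 0 0; 0 0 0 0; 0 0 0 0; 0 0 0 0", grip=0.5)

```text
t: 21.95
eef_pos: [0.5916, -0.0362, 0.0728]
tool_rot: [-0.0, 0.691, 0.723, 0.0]
contact_force: [-0.0, 0.3, 0.0]
gripper_width: 0.496
```

Request:
drive_tool(increments="0 0 0.01 0; 0 0 0.02 0; 0 0 0.03 0; 0 -0.01 0.03 0; 0 -0.02 0.03 0; 0 -0.03 0.02 0; 0 -0.03 0 0; 0 -0.02 0 0; 0 0 0 0; 0 0 0 0")

```text
t: 22.78
eef_pos: [0.5913, -0.148, 0.2136]
tool_rot: [0.0, 0.692, 0.721, 0.0]
contact_force: [0.0, -0.3, -0.2]
gripper_width: 0.501
```

Run:
```python
from h import *
o=bot.get_obs();print(o["eef_pos"],o["contact_force"])
cw=bot.calibration("wrist");im=bot.read_camera("wrist");crop("wrist",im,180,0,240,300,"pics/w22.png",2)
s=bot.read_camera("side");crop("side",s,230,210,80,60,"pics/s22.png",8);cv2.imwrite("pics/s22f.png",s[:,:,::-1])
R=np.array([.5885,.0518,0]);ex=np.array([np.cos(.0447),np.sin(.0447),0]);ey=np.array([-ex[1],ex[0],0])
P=[R-.001*ex+k*ey+[0,0,.1] for k in(-.122,-.058,.058,.077)]
print(pix("side",P).round(1).tolist(),pix("wrist",P,cw).round(1).tolist())
```

```text
[ 0.59125327 -0.14801779  0.21362312] [ 0.02107968 -0.31451675 -0.24700779]
[[228.5, 228.7], [249.0, 238.8], [287.5, 257.6], [294.0, 260.8]] [[287.2, 113.5], [286.9, 38.6], [285.9, -76.4], [285.8, -91.8]]
```

View pics/w22.png

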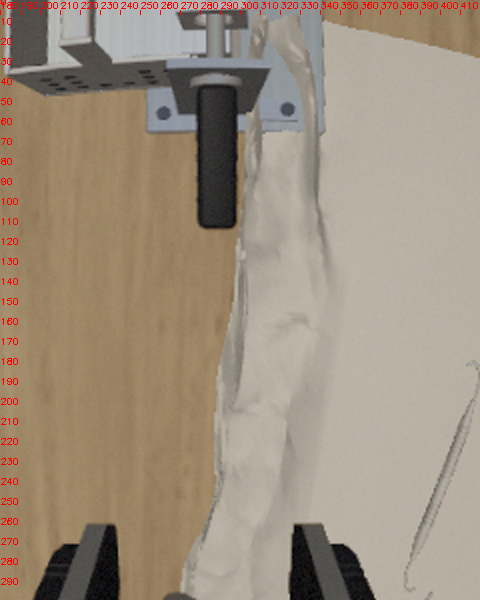

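View pics/s22.png

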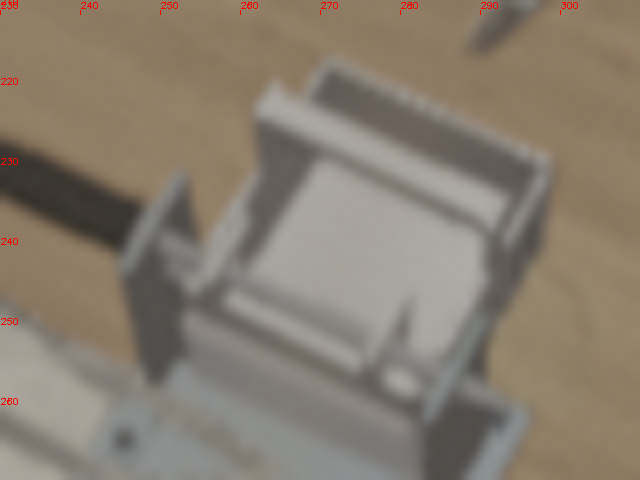

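View pics/s22f.png

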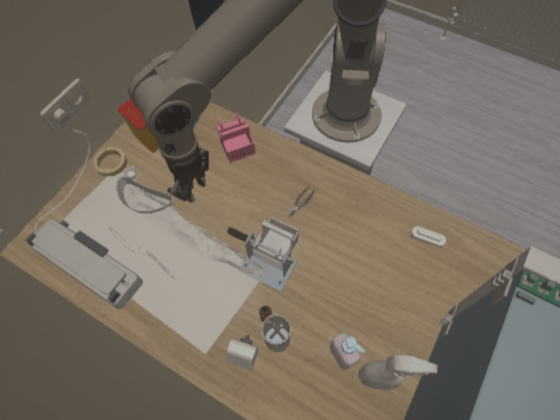

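Run:
```python
from station import bot
print(bot.hand_in(), bot.get_obs()["t"])
```

```text
the job is handed in; nothing more can be done
the job is handed in; nothing more can be done
```

The bin is hung by its lip on the rack's top rail, between the two cheeks. The rod is pushed in from the right through both cheeks and both lugs, and released. I handed the job in at about 23 s; no verdict was reported.

**Last checks**
- **Flange:** it met the right cheek with about 4 to 7 N of push. My estimate put its face about 0.6 mm past the cheek's nominal plane, which is within measurement error.
- **After release:** the wrist and side pictures show the flange against the cheek, the rod through all four holes and the bin still hung with a slight droop. The gripper is clear.
- **Bystanders:** the nippers and nail brush look unmoved in the last side picture. The kidney dish is partly covered by the cloth and looks unmoved too. I judged these by eye and did not measure them.
- **Bin pose:** I did not measure the bin's exact pose after the rod went in. When it was set on the rail it was centred to about 1 to 2 mm.

**One disagreement:** the reported tool height did not match the cameras. The fingertips stood about 21 mm above the reported tool point, where `finger_overhang` says they should be 22 mm below it. Because of this my first grasp of the bin closed on air just above the bar. I worked with the offset measured in the pictures from then on, and the later grasps and the insertion agreed with it.

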